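Pack the press-die changeover kit

TASK

Pack the die kit into the low grey tray: lift the nest plate straight up off its two pins, keeping it level, and lay it flat in the tray's large bay. Stand the flanged bush over the post in its pocket, the square-headed bolt upright on its head in the plain middle pocket, and the V-block on its base in the wider end pocket. The plain bush, the round-headed bolt and the plain block look similar but do not belong to the kit: leave them where they are.

Things in the scene. Friction and masses are not known exactly. Their poses are not given: they have to be found in the camera images.
- tray: Fixed grey tray 198 (x) x 202 (y) x 14 mm; floor 4, walls 4 thick, 10 above floor. Origin: centre of underside. Large bay 108 x 194, centre (+41, 0). Three pockets 78 long in x, centres x = -56: 58 wide at y = -68 with central post (8 dia., 30 above floor, tapered tip) for the bush; plain middle one 58 wide at y = -6; wider end one 70 wide at y = +62. Left or right of the robot.
- fixture: Fixed dark steel fixture block, 110 mm (x) by 176 mm (y) by 20 mm high, with two upright locating pins (10 mm diameter, 30 mm above its top, tapered over the last 5 mm) at x = 0, y = -55 and +55 mm. The nest plate sits on its top at the start. Origin at the centre of its underside, z up.
- nest_plate: Loose aluminium plate, 80 (x) x 140 (y) x 8 mm, about 0.35 kg, two 12.5 mm holes at y = -55 and +55 mm over the fixture's pins. Steel lifting lug on its centre: 14 mm wide (x), 44 long (y), top 42 mm above the underside: grip it across the 14 mm. Must rise 30 mm to clear the pins. Origin at the centre of its underside, z up.
- flanged_bush: Kit part. Loose steel guide bush standing on its flange: flange 54 mm diameter and 8 mm thick at the bottom, body 40 mm diameter, through bore 26 mm, 45 mm high. Origin at the centre of its underside, z up.
- tee_bolt: Kit part. Loose steel bolt standing upright on its square head: head 32 by 32 mm and 12 mm thick at the bottom, threaded stud 16 mm diameter above it, 65 mm high in all. Origin at the centre of its underside, z up.
- v_block: Kit part. Loose steel V-block, 46 mm (x) by 30 mm (y) by 40 mm high, with a 90 degree V groove, 32 mm wide and 16 mm deep, across the middle of its top, running along y, a dark relief slot at its bottom. Grip it across its 30 mm, below the groove. Origin at the centre of its underside, z up.
- plain_bush: Look-alike, not to be moved. Steel bush with no flange, 40 mm diameter, bore 26 mm, 45 mm high. Origin at the centre of its underside, z up.
- round_bolt: Look-alike, not to be moved. Steel bolt standing on a round head 36 mm in diameter and 12 mm thick, stud 16 mm diameter, 65 mm high. Origin at the centre of its underside, z up.
- plain_block: Look-alike, not to be moved. Plain steel block without a groove, 46 mm (x) by 30 mm (y) by 40 mm high. Origin at the centre of its underside, z up.
Mind the look-alikes: they are no part of the job. Of the things shaped like the nest_plate, the aluminium one is meant. Leave any blue look-alike of the v_block alone.

How it is judged:
On the way:
1. the nest plate is lifted level and straight up until clear of its pins (over 31 mm above its seat, still within 20 mm of the fixture's centre) (z of nest_plate in the frame of fixture above 0.051 m and horizontal distance between nest_plate and fixture below 0.02 m and angle between nest_plate's own z axis and vertical below 0.2 rad), for 0.05 s.
At the end, for the whole second after the job is handed in: On the tray floor (gap < 4 mm), tilt < 0.1 rad, at rest: plate in large bay (18 mm in x, 35 in y of centre), flanged bush over post (15), square-headed bolt in middle pocket (27, 18), V-block in wider end pocket (27, 25). Look-alikes within 30 mm of their start (x of nest_plate in the frame of tray between 0.023 and 0.059 m and y of nest_plate in the frame of tray between -0.035 and 0.035 m and z of each of nest_plate, flanged_bush, tee_bolt, v_block in the frame of tray below 0.008 m and angle between each of nest_plate, flanged_bush, tee_bolt, v_block's own z axis and vertical below 0.1 rad and linear speed of each of nest_plate, flanged_bush, tee_bolt, v_block below 0.02 m/s and angular speed of each of nest_plate, flanged_bush, tee_bolt, v_block below 0.2 rad/s and x of flanged_bush in the frame of tray between -0.071 and -0.041 m and y of flanged_bush in the frame of tray between -0.083 and -0.053 m and x of tee_bolt in the frame of tray between -0.083 and -0.029 m and y of tee_bolt in the frame of tray between -0.024 and 0.012 m and x of v_block in the frame of tray between -0.083 and -0.029 m and y of v_block in the frame of tray between 0.037 and 0.087 m and distance of each of plain_bush, round_bolt, plain_block from where it was at the start of the episode below 0.03 m); the robot touches nothing.
It fails at once if the nest plate is tipped more than 0.25 rad (angle between nest_plate's own z axis and vertical above 0.25 rad).
It fails at once if the look-alike plain bush is moved more than 30 mm (distance of plain_bush from where it was at the start of the episode above 0.03 m).
It fails at once if the look-alike round bolt is moved more than 30 mm (distance of round_bolt from where it was at the start of the episode above 0.03 m).
It fails at once if the look-alike plain block is moved more than 30 mm (distance of plain_block from where it was at the start of the episode above 0.03 m).
It also fails if it takes over 128 s, if anything falls off the work surface, if the arm or the gripper's body presses on something with over 40 N, if the wrist force passes 120 N, or if a joint passes its speed limit or range.

ROBOT

A 6-joint arm with a two-finger parallel gripper is mounted at the origin on the work surface. World frame = base frame: x ahead of the robot, y to its left, z up, the work surface at z = 0. Lengths are in m, angles in rad, forces in N, time in s.
With the tool pointing down it reaches from about 0.4 to 0.825 m from the base axis. Payload 7 kg.
Tool frame: the origin (TCP) lies at the centre of the arm's flange, where the gripper is bolted on; the fingertips stand 178 mm ahead of it and the grasp point (between the pads) lies 159 mm ahead of it; x points along the fingers, y is the direction in which the jaws open and shut, and the axes are right-handed (so a half turn about x gives the same grasp; the last joint's range is limited). The gripper opens to 88 mm and grips with 3 to 60 N. Pads are 19 mm wide; open, the fingers measure 130 mm over their backs; the gripper's body (78 mm by 193 mm) begins 47 mm behind the grasp point.
Start: joints at [1.547, 0.359, 0.012, 0, -1.224, -0.288], TCP at [0.207, 0.642, 0.405] pointing down, gripper open.
Joint ranges: [-3.07, 3.07], [-1.43, 2.12], [-1.02, 1.25], [-3.03, 1.67], [-3.05, -0], [-3.03, 3.03]. Speed limits (rad/s): [2.39, 2.39, 3.01, 3.14, 3.14, 3.14].

INTERFACE

Orientations are given as [roll, pitch, yaw] about the fixed x, y, z axes, in that order (R = Rz(yaw) Ry(pitch) Rx(roll)).
In Python, from station import status, viewer, arm gives the robot as it stands. The module is installed in compiled form; this text tells all that it offers.
- The arm moves only by the tool apply_moves, never from a script. Its argument "commands" is a list of rows, each an object of numbers: "dx", "dy", "dz": the shift along the world's x, y, z in mm; "spin": the turn about the world's z in degrees; "hand": the closure, from 0 (fully open) to 1 (shut). A call has exactly 5 rows; each row shifts and turns the commanded pose from where the row before left it; what a row does not reach is not made up. A row lasts 1/8 s, in which the tool goes at most 62.5 mm and 10.7 degrees, less where a joint would pass 70% of its speed; a pose out of reach is approached as far as the arm can. A call is refused whole if a number of a shift passes 62.5 or a number of a turn 10.7, either way. A call with a gripper value outside its range is refused whole. The fingers move at their own pace and stop on an object; "grip_force" is the grip in N (left out, the last holds). Time passes only in rows, so rows that do not move let the fingers close, or fill a call up. It gives the time, the measured TCP pose, the force and the opening at its end, in the units of the state.
- status.get_state(): the state, without advancing time (a new reading comes with each control period).
- viewer.grab_frame(name): name is "side" or "top" or "wrist"; returns the picture (384x512x3 uint8, red, green, blue); there is no depth.
- viewer.camera_info(name): a dict with "fx", "fy", "cx", "cy" (pixels), "eye" and "attitude" of the camera in the world; the wrist camera has in their place "T_tool_cam" (4x4, takes a point from camera to tool coordinates, whose origin is the TCP and whose axes are the tool frame's). Camera axes: x right, y up, looking along -z (the intrinsics and any distortion apply to the point x, -y, -z); pixel columns grow to the right and rows downward; lengths in m; the calibration is good to about 2 mm. The wrist camera is an equidistant fisheye: a pixel r from the principal point sees the ray r / f radians off the axis. A picture is of the moment at which its call begins: read the wrist's pose just before it. camera_info takes no time and is no camera call.
- arm.job_done(): hands the job in, once; it reports no verdict.
The state is a dict: "t": time; "q": joint angles; "qd": joint speeds; "joint_efforts": joint torques, N m; "eef_pos": TCP position; "ee_rot": TCP orientation; "force": force on the tool from outside, world axes, zero at the start; "moment": the same for the moment, N m; "width": finger opening in m.
Only numpy, scipy, OpenCV 4.12 (cv2) and the standard library are available. Lean on these libraries where they do the work, as an engineer would, in place of code of your own. Each camera call takes 0.05 s, during which the arm holds its last target.

## Working session

There is one attempt and no reset: what is moved stays moved. The work goes in short steps, Python scripts to look and compute and a tool call to move; the robot and the scene stay as the last step left them, time stands still between calls to the robot, and variables do not carry over. Pictures are saved under pics/ and viewed, and the job is handed in when it is done.

Besides the shell and the picture viewer there is one more tool, called after "Request:" by a JSON object that holds its "op" and its "data", one argument or row to a line. apply_moves: Moves the arm, as the interface text tells. Its arguments: {"type":"object","properties":{"commands":{"type":"array","items":{"type":"object","properties":{"dx":{"type":"number"},"dy":{"type":"number"},"dz":{"type":"number"},"spin":{"type":"number"},"hand":{"type":"number"}}}},"grip_force":{"type":"number"}},"required":["commands"]}

```bash
mkdir -p pics; python3 - <<'E'
from station import status, viewer
import cv2, json
s=status.get_state();print({k:(s[k]) for k in ('t','eef_pos','ee_rot','width','force')})
for n in('top','side','wrist'):
    print(n,viewer.camera_info(n))
    cv2.imwrite(f'pics/{n}0.png',viewer.grab_frame(n)[:,:,::-1])
E
```

```text
{'t': 0.0, 'eef_pos': array([0.20702202, 0.64225433, 0.40373353]), 'ee_rot': array([ 1.66913577,  1.56912845, -1.78441038]), 'width': 0.08766525162855325, 'force': array([ 1.07391547, -0.56116308,  0.26050611])}
top {'fx': 370.9921546763135, 'fy': 370.9921546763135, 'cx': 253.16913941265656, 'cy': 195.68052419081025, 'eye': array([ 0.42853357, -0.02987202,  0.82344762]), 'attitude': array([ 0.07028384,  0.00360285, -1.54445728])}
side {'fx': 426.84036686310276, 'fy': 426.84036686310276, 'cx': 260.1973403970487, 'cy': 194.1608296397796, 'eye': array([0.36097647, 0.6129088 , 0.85257986]), 'attitude': array([ 0.67807007,  0.01120258, -2.96004805])}
wrist {'fx': 297.3186396354542, 'fy': 297.3186396354542, 'cx': 258.89216795980803, 'cy': 191.5296922242673, 'T_tool_cam': array([[-3.11633091e-04,  3.02694032e-01, -9.53087732e-01,
         1.96933843e-02],
       [ 9.99999951e-01,  1.00113194e-04, -2.95176823e-04,
         6.58442901e-04],
       [ 6.06839416e-06, -9.53087778e-01, -3.02694049e-01,
        -8.25805633e-02],
       [ 0.00000000e+00,  0.00000000e+00,  0.00000000e+00,
         1.00000000e+00]])}
```

View pics/top0.png

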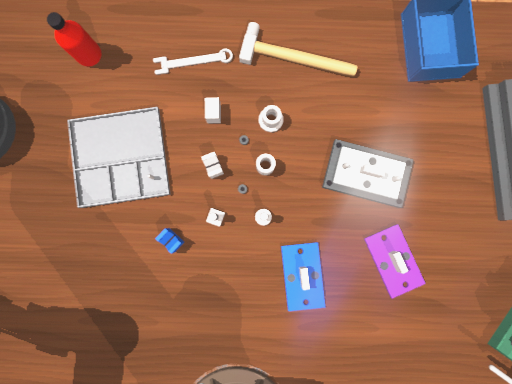

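View pics/side0.png

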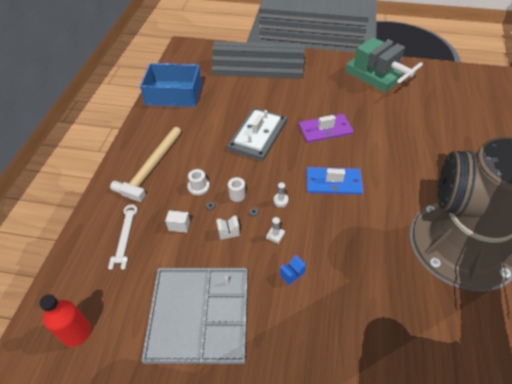

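View pics/wrist0.png

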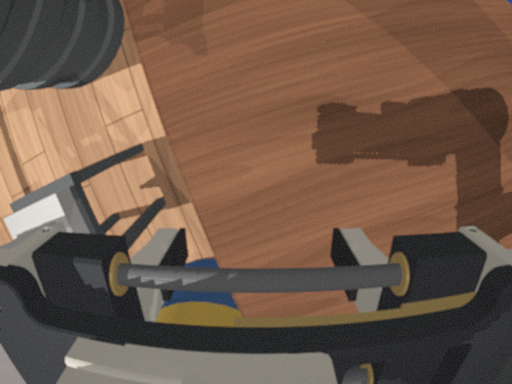

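```bash
cat > h.py <<'E'
import numpy as np, cv2
from scipy.spatial.transform import Rotation as R
from station import viewer,status
def cam(n):
    c=viewer.camera_info(n); return c, R.from_euler('xyz',c['attitude']).as_matrix(), np.array(c['eye'])
def ray(n,u,v):
    c,Rm,e=cam(n); d=np.array([(u-c['cx'])/c['fx'],-(v-c['cy'])/c['fy'],-1.]); return e,Rm@d
def onz(n,u,v,z):
    e,d=ray(n,u,v); return e+d*(z-e[2])/d[2]
def proj(n,p):
    c,Rm,e=cam(n); q=Rm.T@(np.array(p)-e); return c['cx']+c['fx']*q[0]/-q[2], c['cy']-c['fy']*q[1]/-q[2]
def tri(p1,p2):
    (e1,d1),(e2,d2)=ray('top',*p1),ray('side',*p2)
    A=np.stack([d1,-d2],1); s=np.linalg.lstsq(A,e2-e1,rcond=None)[0]
    a,b=e1+d1*s[0],e2+d2*s[1]; return (a+b)/2,np.linalg.norm(a-b)
def save(name,im,box=None,k=4):
    if box: im=im[box[1]:box[3],box[0]:box[2]]
    cv2.imwrite('pics/'+name,cv2.resize(im,None,fx=k,fy=k,interpolation=cv2.INTER_CUBIC))
E
python3 - <<'E'
from h import *
t=cv2.imread('pics/top0.png');s=cv2.imread('pics/side0.png')
save('t1.png',t,(60,85,260,235)); save('t2.png',t,(190,85,350,205),5); save('t3.png',t,(310,130,430,220),6)
save('s1.png',s,(140,100,340,250))
E
```

```text
(no output)
```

View pics/t1.png

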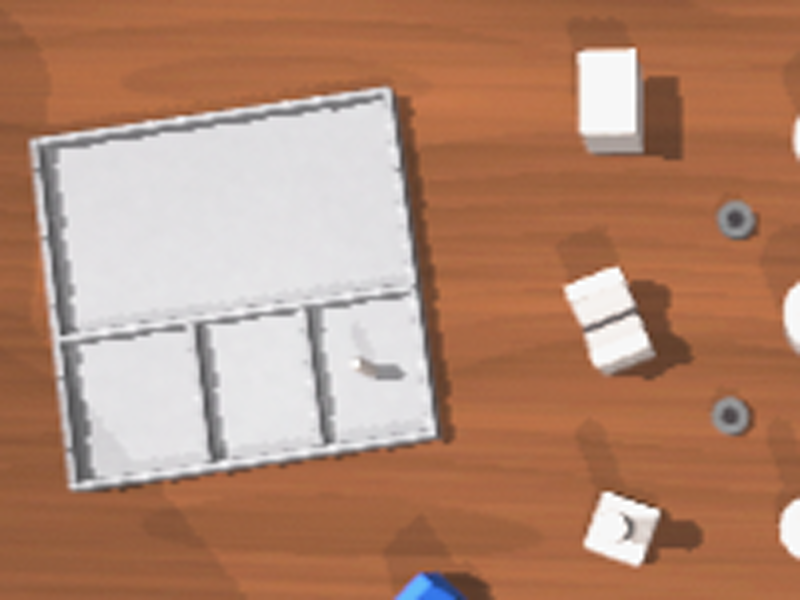

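View pics/t2.png

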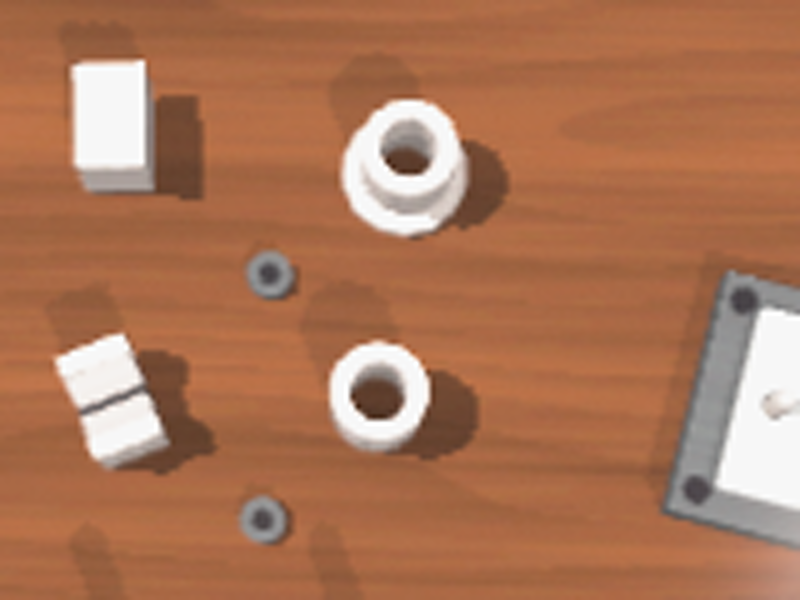

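View pics/t3.png

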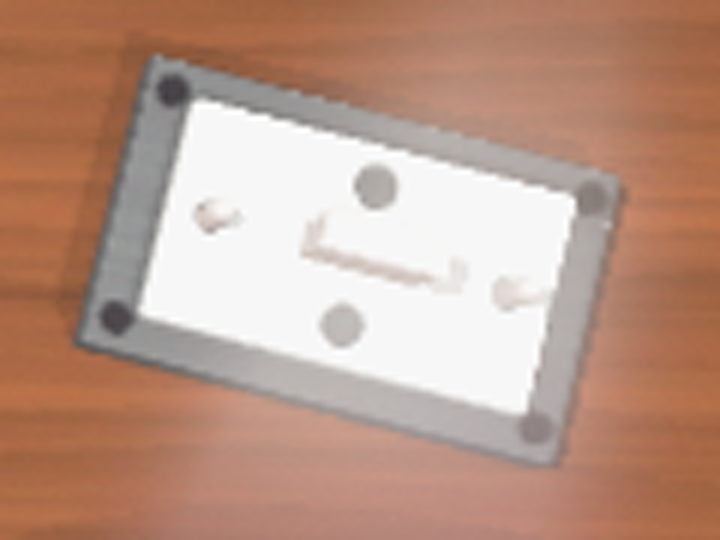

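View pics/s1.png

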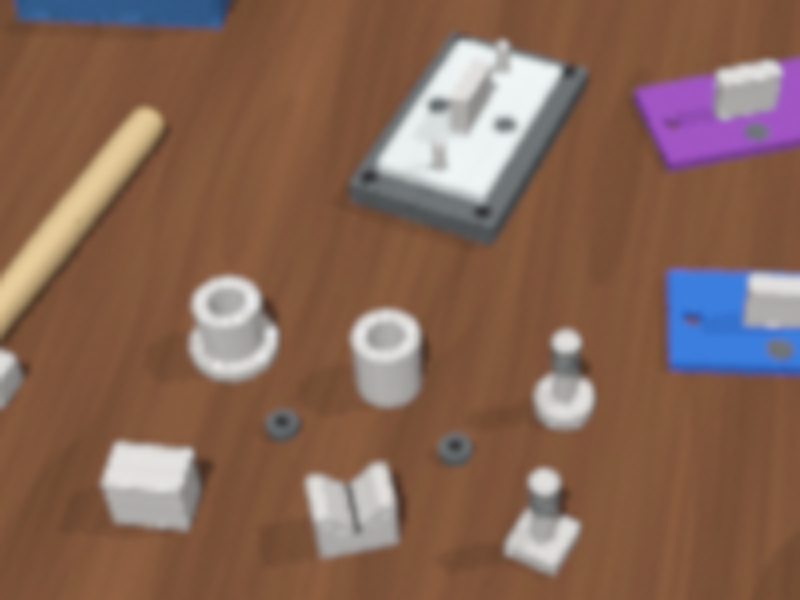

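```bash
python3 - <<'E'
from h import *
t=cv2.imread('pics/top0.png');s=cv2.imread('pics/side0.png')
s0=status.get_state(); M=R.from_euler('xyz',s0['ee_rot']).as_matrix(); print('jaw axis',M[:,1],'tool x',M[:,0],'t',s0['t'])
for n,im in(('top',t),('side',s)):
    hsv=cv2.cvtColor(im,cv2.COLOR_BGR2HSV)
    m=((hsv[...,1]<60)&(hsv[...,2]>115)).astype(np.uint8)
    cs,_=cv2.findContours(m,cv2.RETR_EXTERNAL,cv2.CHAIN_APPROX_NONE)
    print(n)
    for c in cs:
        a=cv2.contourArea(c)
        if a<60: continue
        (cx,cy),wh,an=cv2.minAreaRect(c)
        box=cv2.boxPoints(((cx,cy),wh,an))
        print(f'{a:.0f} c=({cx:.1f},{cy:.1f}) wh={wh[0]:.1f},{wh[1]:.1f} an={an:.1f}', 'z0',np.round(onz(n,cx,cy,0.0)[:2]*1000))
# plate
hsv=cv2.cvtColor(t,cv2.COLOR_BGR2HSV); 
m=((hsv[...,2]>215)&(hsv[...,1]<30)).astype(np.uint8); m[:, :320]=0; m[:,425:]=0; m[:130]=0; m[220:]=0
m=cv2.morphologyEx(m,cv2.MORPH_CLOSE,np.ones((5,5)))
c=max(cv2.findContours(m,cv2.RETR_EXTERNAL,cv2.CHAIN_APPROX_NONE)[0],key=cv2.contourArea)
P=np.array([onz('top',*p[0],0.028)[:2]*1000 for p in c],np.float32); print('plate',cv2.minAreaRect(P))
m=((hsv[...,1]<75)&(hsv[...,2]>60)).astype(np.uint8); m[:, :60]=0; m[:,178:]=0; m[:100]=0; m[220:]=0
c=max(cv2.findContours(m,cv2.RETR_EXTERNAL,cv2.CHAIN_APPROX_NONE)[0],key=cv2.contourArea)
P=np.array([onz('top',*p[0],0.014)[:2]*1000 for p in c],np.float32); print('tray',cv2.minAreaRect(P),cv2.boxPoints(cv2.minAreaRect(P)))
E
```

```text
jaw axis [-0.30683574 -0.95176166  0.00124925] tool x [-2.59802503e-04 -1.22880876e-03 -9.99999211e-01] t 0.15
top
114 c=(500.6,373.6) wh=27.8,5.2 an=35.5 z0 [ 117. -567.]
154 c=(304.3,278.0) wh=22.7,8.1 an=83.7 z0 [ 309. -142.]
252 c=(398.2,261.9) wh=20.2,21.2 an=6.3 z0 [ 349. -347.]
199 c=(263.0,217.0) wh=16.0,16.0 an=90.0 z0 [440. -48.]
206 c=(215.2,216.7) wh=15.3,15.1 an=20.6 z0 [437.  58.]
310 c=(265.5,163.5) wh=19.0,21.0 an=0.0 z0 [559. -51.]
322 c=(211.9,164.8) wh=24.5,14.9 an=68.2 z0 [553.  69.]
4012 c=(368.6,173.4) wh=82.7,51.2 an=14.7 z0 [ 543. -282.]
8037 c=(117.1,156.9) wh=89.8,92.9 an=82.2 z0 [566. 282.]
479 c=(270.5,118.0) wh=26.0,23.0 an=90.0 z0 [663. -60.]
346 c=(212.5,109.5) wh=25.0,15.0 an=90.0 z0 [679.  72.]
1093 c=(500.8,151.4) wh=136.7,9.6 an=83.0 z0 [ 600. -577.]
120 c=(508.5,103.0) wh=48.0,5.0 an=90.0 z0 [ 711. -597.]
666 c=(192.9,59.8) wh=16.9,79.1 an=80.5 z0 [794. 121.]
462 c=(248.9,42.4) wh=13.1,42.4 an=14.0 z0 [838.  -6.]
side
9130 c=(194.0,315.5) wh=95.0,106.0 an=90.0 z0 [572. 283.]
111 c=(506.0,275.0) wh=10.0,18.0 an=0.0 z0 [-82.  71.]
176 c=(440.7,263.7)
[... 653 characters left out ...]
62 c=(469.8,178.1) wh=3.9,38.3 an=6.3 z0 [ -38. -208.]
171 c=(326.5,122.0) wh=14.0,15.0 an=90.0 z0 [ 350. -364.]
1360 c=(257.2,130.5) wh=33.8,50.1 an=31.0 z0 [ 546. -294.]
266 c=(406.2,72.4) wh=31.0,21.9 an=2.3 z0 [ 112. -653.]
83 c=(391.4,51.4) wh=5.6,20.5 an=52.1 z0 [ 159. -769.]
597 c=(446.5,5.0) wh=10.0,129.0 an=90.0 z0 [  -57. -1131.]
1384 c=(318.0,20.5) wh=41.0,116.0 an=90.0 z0 [ 431. -933.]
plate ((541.5330200195312, -274.3304443359375), (141.9226531982422, 82.03897857666016), 76.60620880126953)
tray ((564.265625, 275.15643310546875), (200.1261444091797, 205.94793701171875), 9.973078727722168) [[447.88098 359.24493]
 [483.54822 156.40901]
 [680.65027 191.06793]
 [644.98303 393.90387]]
```

Request:
{"op": "apply_moves", "data": {
  "commands": [
    {"dx": 40,"dy": -45,"spin": -9,"hand": 0},
    {"dx": 40,"dy": -45,"spin": -9,"hand": 0},
    {"dx": 40,"dy": -45,"spin": -9,"hand": 0},
    {"dx": 40,"dy": -45,"spin": -9,"hand": 0},
    {"dx": 40,"dy": -45,"spin": -9,"hand": 0}
  ]
}}

```text
invalid input at $.commands[0]: expected keys dx, dy, dz, spin, hand
```

Request:
{"op": "apply_moves", "data": {
  "commands": [
    {"dx": 25,"dy": -50,"spin": -8,"hand": 0},
    {"dx": 25,"dy": -50,"spin": -8,"hand": 0},
    {"dx": 25,"dy": -50,"spin": -8,"hand": 0},
    {"dx": 0,"dy": -55,"spin": -8,"hand": 0},
    {"dx": 0,"dy": -55,"spin": -8,"hand": 0}
  ]
}}

```text
invalid input at $.commands[0]: expected keys dx, dy, dz, spin, hand
```

Request:
{"op": "apply_moves", "data": {
  "commands": [
    {"dx": 0,"dy": -58,"spin": 0,"hand": 0},
    {"dx": 0,"dy": -58,"spin": 0,"hand": 0},
    {"dx": 0,"dy": -58,"spin": 0,"hand": 0},
    {"dx": 0,"dy": -58,"spin": 0,"hand": 0},
    {"dx": 0,"dy": -58,"spin": 0,"hand": 0}
  ]
}}

```text
invalid input at $.commands[0]: expected keys dx, dy, dz, spin, hand
```

Request:
{"op": "apply_moves", "data": {
  "commands": [
    {"dx": 40,"dy": -45,"dz": 0,"spin": -9,"hand": 0},
    {"dx": 40,"dy": -45,"dz": 0,"spin": -9,"hand": 0},
    {"dx": 40,"dy": -45,"dz": 0,"spin": -9,"hand": 0},
    {"dx": 40,"dy": -45,"dz": 0,"spin": -9,"hand": 0},
    {"dx": 40,"dy": -45,"dz": 0,"spin": -9,"hand": 0}
  ]
}}

```text
t: 0.78
eef_pos: [0.408, 0.4158, 0.4047]
ee_rot: [-0.206, 1.571, 1.834]
force: [0.5, 1.1, 0.5]
width: 0.0876
```

Request:
{"op": "apply_moves", "data": {
  "commands": [
    {"dx": 25,"dy": -50,"dz": 0,"spin": -8,"hand": 0},
    {"dx": 25,"dy": -50,"dz": 0,"spin": -8,"hand": 0},
    {"dx": 25,"dy": -50,"dz": 0,"spin": -8,"hand": 0},
    {"dx": 0,"dy": -55,"dz": 0,"spin": -8,"hand": 0},
    {"dx": 0,"dy": -55,"dz": 0,"spin": -8,"hand": 0}
  ]
}}

```text
t: 1.4
eef_pos: [0.482, 0.1556, 0.4043]
ee_rot: [2.454, 1.57, -2.488]
force: [1.1, -1.2, 0.7]
width: 0.0872
```

Request:
{"op": "apply_moves", "data": {
  "commands": [
    {"dx": 8,"dy": -57,"dz": 0,"spin": 0,"hand": 0},
    {"dx": 8,"dy": -57,"dz": 0,"spin": 0,"hand": 0},
    {"dx": 8,"dy": -57,"dz": 0,"spin": 0,"hand": 0},
    {"dx": 8,"dy": -57,"dz": 0,"spin": 0,"hand": 0},
    {"dx": 8,"dy": -57,"dz": 0,"spin": 0,"hand": 0}
  ]
}}

```text
t: 2.02
eef_pos: [0.5219, -0.1294, 0.4047]
ee_rot: [-1.031, 1.571, 0.315]
force: [1.0, 1.1, 1.0]
width: 0.0873
```

Request:
{"op": "apply_moves", "data": {
  "commands": [
    {"dx": 7,"dy": -50,"dz": 0,"spin": 0,"hand": 0},
    {"dx": 7,"dy": -50,"dz": 0,"spin": 0,"hand": 0},
    {"dx": 5,"dy": -45,"dz": 0,"spin": 0,"hand": 0},
    {"dx": 0,"dy": 0,"dz": -50,"spin": 0,"hand": 0},
    {"dx": 0,"dy": 0,"dz": -40,"spin": 0,"hand": 0}
  ]
}}

```text
t: 2.65
eef_pos: [0.5404, -0.2734, 0.3128]
ee_rot: [1.173, 1.57, 2.518]
force: [-0.3, 0.2, -0.2]
width: 0.0878
```

```bash
cat >> h.py <<'E'
def wray(u,v,st):
    c=viewer.camera_info('wrist'); T=np.array(c['T_tool_cam'])
    x,y=(u-c['cx'])/c['fx'],(v-c['cy'])/c['fy']; th=np.hypot(x,y); k=np.sin(th)/max(th,1e-9)
    d=np.array([x*k,-y*k,-np.cos(th)])
    M=R.from_euler('xyz',st['ee_rot']).as_matrix()
    return np.array(st['eef_pos'])+M@T[:3,3], M@T[:3,:3]@d
def wonz(u,v,z,st):
    e,d=wray(u,v,st); return (e+d*(z-e[2])/d[2])
def wproj(p,st):
    c=viewer.camera_info('wrist'); T=np.array(c['T_tool_cam'])
    M=R.from_euler('xyz',st['ee_rot']).as_matrix()
    q=T[:3,:3].T@(M.T@(np.array(p)-np.array(st['eef_pos']))-T[:3,3])
    th=np.arctan2(np.hypot(q[0],q[1]),-q[2]); r=np.hypot(q[0],q[1])
    return c['cx']+c['fx']*th*q[0]/r, c['cy']-c['fx']*th*q[1]/r
def wshot(name):
    import pickle
    st=status.get_state(); im=viewer.grab_frame('wrist')[:,:,::-1].copy()
    cv2.imwrite('pics/'+name+'.png',im); pickle.dump(st,open('pics/'+name+'.pkl','wb'))
    M=R.from_euler('xyz',st['ee_rot']).as_matrix()
    print(st['t'],np.round(np.array(st['eef_pos'])*1000,1),'jaw deg',round(np.degrees(np.arctan2(M[1,1],M[0,1])),2),'tilt',np.round(M[:,0],4),'F',np.round(st['force'],1),st['width'])
    return im,st
def load(name):
    import pickle
    return cv2.imread('pics/'+name+'.png'),pickle.load(open('pics/'+name+'.pkl','rb'))
E
python3 -c "
from h import *
wshot('w1')
cv2.imwrite('pics/w1b.png',cv2.resize(cv2.imread('pics/w1.png'),None,fx=1.5,fy=1.5))"
```

```text
2.65 [ 540.4 -273.4  312.8] jaw deg 167.03 tilt [-7.e-04  5.e-04 -1.e+00] F [-0.3  0.2 -0.2] 0.08782520812030845
```

View pics/w1b.png

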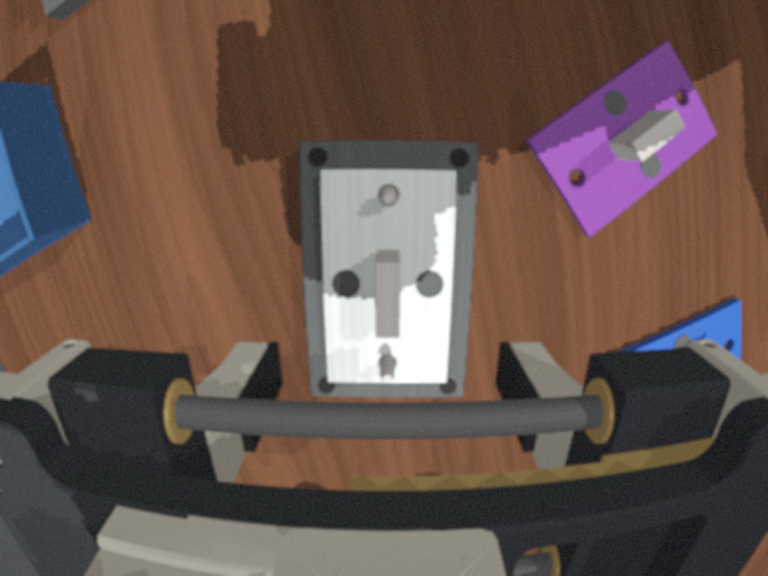

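```bash
python3 - <<'E'
from h import *
im,st=load('w1')
f=lambda u,v,z: np.round(wonz(u/1.5,v/1.5,z,st)[:2]*1000,1)
print('cam',wray(256,192,st)[0])
q=[f(u,v,.028) for u,v in((320,169),(456,169),(450,383),(327,384))]; print(q,np.mean(q,0))
print([np.linalg.norm(q[i]-q[i-1]) for i in range(4)])
print('lug top',[f(u,v,.062) for u,v in((377,250),(400,250),(399,337),(375,337))])
print('holes',f(388,195,.04),f(388,362,.04))
print('grasp proj',np.array(wproj(np.array(st['eef_pos'])+[0,0,-.159],st))*1.5)
E
```

```text
cam [ 0.52201011 -0.35425713  0.29307965]
[array([ 563.6, -352.9]), array([ 485.1, -334.8]), array([ 514.9, -195.6]), array([ 597.2, -213.9])] [ 540.2 -274.3]
[np.float64(143.00335660396226), np.float64(80.55966732801221), np.float64(142.3540656251166), np.float64(84.31002312892585)]
lug top [array([ 539.4, -304.3]), array([ 527.5, -301.6]), array([ 539. , -252.6]), array([ 552.2, -255.7])]
holes [ 527.7 -329.4] [ 551.2 -227.5]
grasp proj [388.4854987  389.83598577]
```

Request:
{"op": "apply_moves", "data": {
  "commands": [
    {"dx": 0,"dy": -1,"dz": -40,"spin": 0,"hand": 0},
    {"dx": 0,"dy": 0,"dz": -35,"spin": 0,"hand": 0},
    {"dx": 0,"dy": 0,"dz": -20,"spin": 0,"hand": 0},
    {"dx": 0,"dy": 0,"dz": -8,"spin": 0,"hand": 0},
    {"dx": 0,"dy": 0,"dz": 0,"spin": 0,"hand": 0}
  ],
  "grip_force": 40
}}

```text
t: 3.32
eef_pos: [0.5414, -0.2735, 0.212]
ee_rot: [2.163, 1.571, -2.774]
force: [-0.1, -0.5, 0.1]
width: 0.0876
```

Request:
{"op": "apply_moves", "data": {
  "commands": [
    {"dx": 0,"dy": 0,"dz": 0,"spin": 0,"hand": 0.5},
    {"dx": 0,"dy": 0,"dz": 0,"spin": 0,"hand": 0.7},
    {"dx": 0,"dy": 0,"dz": 0,"spin": 0,"hand": 0.9},
    {"dx": 0,"dy": 0,"dz": 0,"spin": 0,"hand": 1},
    {"dx": 0,"dy": 0,"dz": 0,"spin": 0,"hand": 1}
  ],
  "grip_force": 40
}}

```text
t: 3.95
eef_pos: [0.5411, -0.2736, 0.2117]
ee_rot: [-1.76, 1.571, -0.414]
force: [-0.7, 0.7, -0.0]
width: 0.0432
```

Request:
{"op": "apply_moves", "data": {
  "commands": [
    {"dx": 0,"dy": 0,"dz": 0,"spin": 0,"hand": 1},
    {"dx": 0,"dy": 0,"dz": 0,"spin": 0,"hand": 1},
    {"dx": 0,"dy": 0,"dz": 0,"spin": 0,"hand": 1},
    {"dx": 0,"dy": 0,"dz": 0,"spin": 0,"hand": 1},
    {"dx": 0,"dy": 0,"dz": 0,"spin": 0,"hand": 1}
  ]
}}

```text
t: 4.58
eef_pos: [0.5411, -0.2736, 0.2116]
ee_rot: [1.69, 1.571, 3.036]
force: [-0.9, -0.2, -0.1]
width: 0.0139
```

```bash
python3 -c "
from h import *
wshot('w2')"
```

```text
4.575 [ 541.1 -273.6  211.6] jaw deg 167.14 tilt [-1.e-04  0.e+00 -1.e+00] F [-0.9 -0.2 -0.1] 0.013852863502526134
```

View pics/w2.png

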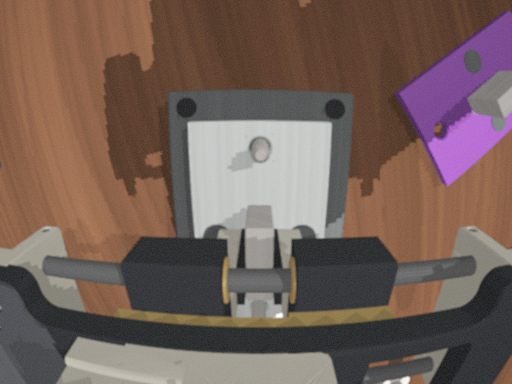

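Request:
{"op": "apply_moves", "data": {
  "commands": [
    {"dx": 0,"dy": 0,"dz": 0,"spin": 0,"hand": 1},
    {"dx": 0,"dy": 0,"dz": 10,"spin": 0,"hand": 1},
    {"dx": 0,"dy": 0,"dz": 15,"spin": 0,"hand": 1},
    {"dx": 0,"dy": 0,"dz": 15,"spin": 0,"hand": 1},
    {"dx": 0,"dy": 0,"dz": 10,"spin": 0,"hand": 1}
  ],
  "grip_force": 55
}}

```text
t: 5.25
eef_pos: [0.5412, -0.2736, 0.2633]
ee_rot: [-1.527, 1.569, -0.18]
force: [0.3, 0.1, -4.2]
width: 0.0138
```

Request:
{"op": "apply_moves", "data": {
  "commands": [
    {"dx": 0,"dy": 0,"dz": 0,"spin": 0,"hand": 1},
    {"dx": 0,"dy": 0,"dz": 20,"spin": 0,"hand": 1},
    {"dx": 0,"dy": 0,"dz": 30,"spin": 0,"hand": 1},
    {"dx": 0,"dy": 0,"dz": 20,"spin": 0,"hand": 1},
    {"dx": 0,"dy": 0,"dz": 0,"spin": 0,"hand": 1}
  ]
}}

```text
t: 5.88
eef_pos: [0.5414, -0.2736, 0.3328]
ee_rot: [-1.521, 1.568, -0.174]
force: [0.6, 0.4, -4.8]
width: 0.0135
```

```bash
python3 -c "
from h import *
wshot('w3')
cv2.imwrite('pics/side3.png',viewer.grab_frame('side')[:,:,::-1])
"
```

```text
5.875 [ 541.4 -273.6  332.8] jaw deg 167.14 tilt [ 2.6e-03 -5.0e-04 -1.0e+00] F [ 0.6  0.4 -4.8] 0.013476653022903143
```

View pics/w3.png

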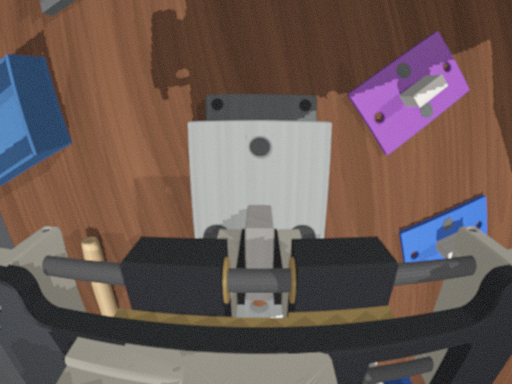

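View pics/side3.png

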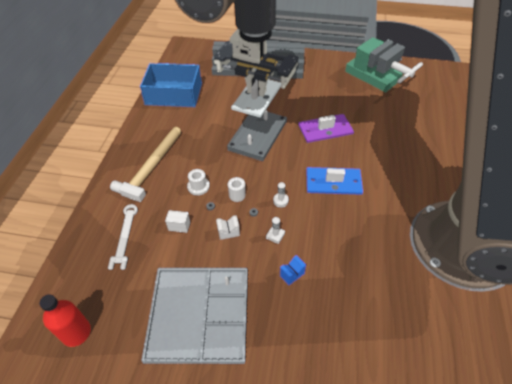

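Request:
{"op": "apply_moves", "data": {
  "commands": [
    {"dx": 0,"dy": 15,"dz": 0,"spin": 2,"hand": 1},
    {"dx": 5,"dy": 30,"dz": 0,"spin": 2,"hand": 1},
    {"dx": 5,"dy": 40,"dz": 0,"spin": 2,"hand": 1},
    {"dx": 5,"dy": 40,"dz": 0,"spin": 2,"hand": 1},
    {"dx": 5,"dy": 40,"dz": 0,"spin": 2,"hand": 1}
  ]
}}

```text
t: 6.6
eef_pos: [0.5607, -0.1067, 0.3305]
ee_rot: [1.592, 1.569, 3.115]
force: [-0.0, -0.5, -5.1]
width: 0.0138
```

Request:
{"op": "apply_moves", "data": {
  "commands": [
    {"dx": 5,"dy": 40,"dz": 0,"spin": 2,"hand": 1},
    {"dx": 5,"dy": 40,"dz": 0,"spin": 2,"hand": 1},
    {"dx": 5,"dy": 40,"dz": 0,"spin": 2,"hand": 1},
    {"dx": 5,"dy": 40,"dz": 0,"spin": 2,"hand": 1},
    {"dx": 5,"dy": 40,"dz": 0,"spin": 2,"hand": 1}
  ]
}}

```text
t: 7.22
eef_pos: [0.5855, 0.0933, 0.3305]
ee_rot: [1.755, 1.569, -2.831]
force: [0.1, -0.3, -4.0]
width: 0.0134
```

Request:
{"op": "apply_moves", "data": {
  "commands": [
    {"dx": 5,"dy": 40,"dz": 0,"spin": 2,"hand": 1},
    {"dx": 5,"dy": 40,"dz": 0,"spin": 1,"hand": 1},
    {"dx": 4,"dy": 30,"dz": 0,"spin": 0,"hand": 1},
    {"dx": 0,"dy": 10,"dz": 0,"spin": 0,"hand": 1},
    {"dx": 0,"dy": 0,"dz": 0,"spin": 0,"hand": 1}
  ]
}}

```text
t: 7.85
eef_pos: [0.5998, 0.2119, 0.331]
ee_rot: [1.953, 1.569, -2.582]
force: [-0.3, -0.6, -4.0]
width: 0.0135
```

```bash
python3 -c "
from h import *
im,st=wshot('w4')
cv2.imwrite('pics/w4b.png',cv2.resize(im,None,fx=1.5,fy=1.5))
t=viewer.grab_frame('top')[:,:,::-1]; cv2.imwrite('pics/top4.png',t)
print(proj('top',[.6047,.2822,.004]),proj('top',[.5208,.1986,.034]),proj('side',[.5208,.1986,.034]))
s=cv2.imread('pics/side0.png'); save('s2.png',s,(135,255,265,375),5)
"
```

```text
7.85 [599.8 211.9 331. ] jaw deg -169.82 tilt [-1.1e-03 -7.0e-04 -1.0e+00] F [-0.3 -0.6 -4. ] 0.013457450977833206
(np.float64(117.3625309946176), np.float64(139.35132177349493)) (np.float64(149.07690448220393), np.float64(175.84697539267265)) (np.float64(225.92519274625823), np.float64(275.7035486568244))
```

View pics/w4b.png

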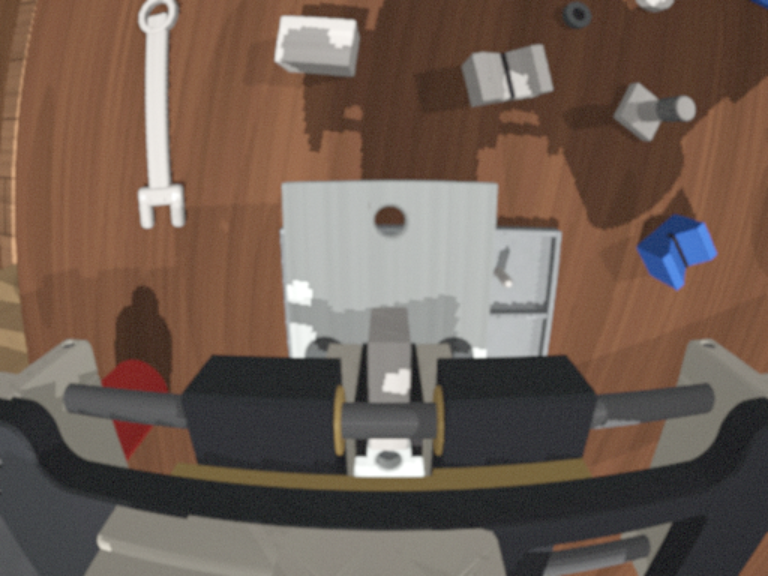

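View pics/s2.png

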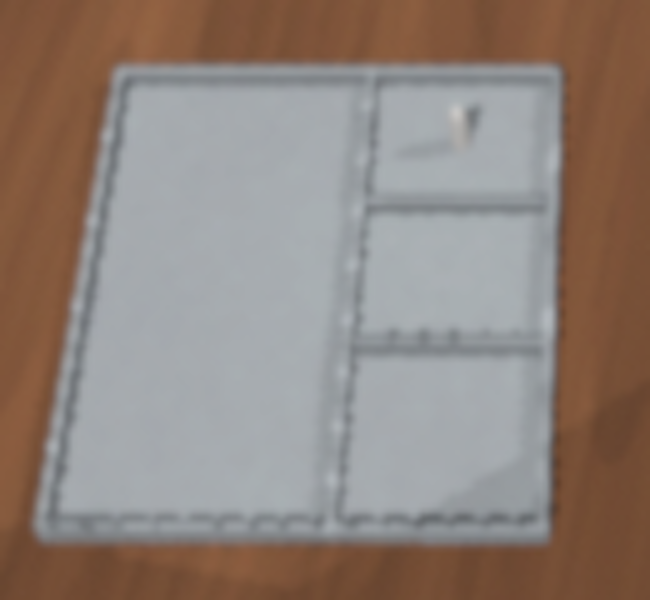

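Request:
{"op": "apply_moves", "data": {
  "commands": [
    {"dx": 1,"dy": 15,"dz": 0,"spin": 0,"hand": 1},
    {"dx": 2,"dy": 25,"dz": 0,"spin": 0,"hand": 1},
    {"dx": 2,"dy": 20,"dz": -10,"spin": 0,"hand": 1},
    {"dx": 0,"dy": 10,"dz": -20,"spin": 0,"hand": 1},
    {"dx": 0,"dy": 0,"dz": -25,"spin": 0,"hand": 1}
  ]
}}

```text
t: 8.57
eef_pos: [0.6047, 0.2827, 0.2746]
ee_rot: [1.718, 1.57, -2.817]
force: [-0.1, -0.2, -5.0]
width: 0.0137
```

Request:
{"op": "apply_moves", "data": {
  "commands": [
    {"dx": 0,"dy": 0,"dz": -30,"spin": 0,"hand": 1},
    {"dx": 0,"dy": 0,"dz": -25,"spin": 0,"hand": 1},
    {"dx": 0,"dy": 0,"dz": -10,"spin": 0,"hand": 1},
    {"dx": 0,"dy": 0,"dz": 0,"spin": 0,"hand": 1},
    {"dx": 0,"dy": 0,"dz": 0,"spin": 0,"hand": 1}
  ]
}}

```text
t: 9.2
eef_pos: [0.6055, 0.2818, 0.2125]
ee_rot: [-1.229, 1.569, 0.519]
force: [0.0, 0.1, -3.3]
width: 0.0138
```

```bash
python3 -c "
from h import *
im,st=wshot('w5')
s=viewer.grab_frame('side')[:,:,::-1]; cv2.imwrite('pics/side5.png',s); save('s5.png',s,(120,230,280,380),4)
"
```

```text
9.2 [605.5 281.8 212.5] jaw deg -169.85 tilt [ 1.2e-03  7.0e-04 -1.0e+00] F [ 0.   0.1 -3.3] 0.013784252784622038
```

View pics/w5.png

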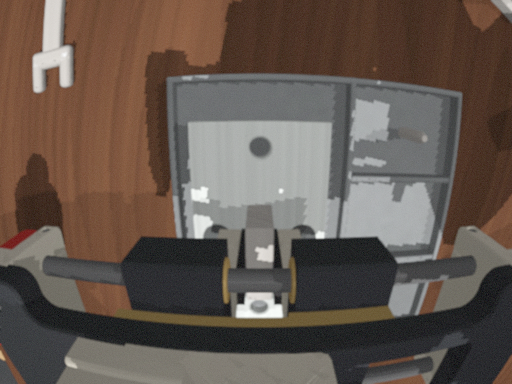

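View pics/s5.png

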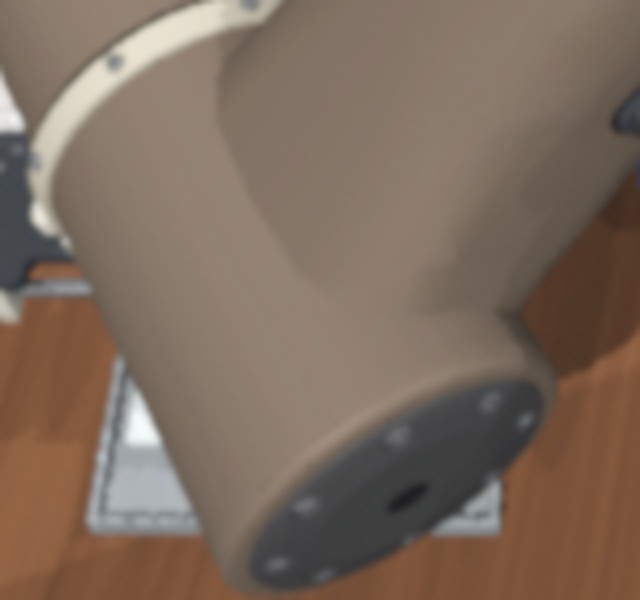

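Request:
{"op": "apply_moves", "data": {
  "commands": [
    {"dx": 0,"dy": 0,"dz": -6,"spin": 0,"hand": 1},
    {"dx": 0,"dy": 0,"dz": -5,"spin": 0,"hand": 1},
    {"dx": 0,"dy": 0,"dz": -2,"spin": 0,"hand": 1},
    {"dx": 0,"dy": 0,"dz": -1,"spin": 0,"hand": 1},
    {"dx": 0,"dy": 0,"dz": 0,"spin": 0,"hand": 1}
  ]
}}

```text
t: 9.93
eef_pos: [0.6051, 0.2814, 0.1976]
ee_rot: [2.509, 1.571, -2.026]
force: [0.6, -0.3, -3.3]
width: 0.0139
```

Request:
{"op": "apply_moves", "data": {
  "commands": [
    {"dx": 0,"dy": 0,"dz": -1,"spin": 0,"hand": 1},
    {"dx": 0,"dy": 0,"dz": 0,"spin": 0,"hand": 1},
    {"dx": 0,"dy": 0,"dz": -1,"spin": 0,"hand": 1},
    {"dx": 0,"dy": 0,"dz": 0,"spin": 0,"hand": 1},
    {"dx": 0,"dy": 0,"dz": 0,"spin": 0,"hand": 1}
  ]
}}

```text
t: 10.55
eef_pos: [0.6051, 0.2814, 0.1957]
ee_rot: [-0.96, 1.571, 0.788]
force: [-0.1, 0.2, -4.3]
width: 0.0138
```

Request:
{"op": "apply_moves", "data": {
  "commands": [
    {"dx": 0,"dy": 0,"dz": -1,"spin": 0,"hand": 1},
    {"dx": 0,"dy": 0,"dz": 0,"spin": 0,"hand": 0.5},
    {"dx": 0,"dy": 0,"dz": 0,"spin": 0,"hand": 0.5},
    {"dx": 0,"dy": 0,"dz": 0,"spin": 0,"hand": 0.5},
    {"dx": 0,"dy": 0,"dz": 0,"spin": 0,"hand": 0.5}
  ]
}}

```text
t: 11.18
eef_pos: [0.6052, 0.2815, 0.1947]
ee_rot: [-1.228, 1.571, 0.52]
force: [0.4, -0.0, -0.6]
width: 0.0428
```

Request:
{"op": "apply_moves", "data": {
  "commands": [
    {"dx": 0,"dy": 0,"dz": 10,"spin": 0,"hand": 0.5},
    {"dx": 0,"dy": 0,"dz": 30,"spin": 0,"hand": 0.5},
    {"dx": 0,"dy": 0,"dz": 45,"spin": 0,"hand": 0.3},
    {"dx": 0,"dy": 0,"dz": 50,"spin": 0,"hand": 0},
    {"dx": 0,"dy": -10,"dz": 15,"spin": 0,"hand": 0}
  ]
}}

```text
t: 11.8
eef_pos: [0.6057, 0.272, 0.3495]
ee_rot: [-1.177, 1.564, 0.572]
force: [-0.3, -0.2, -0.0]
width: 0.068
```

```bash
python3 -c "
from h import *
im,st=wshot('w6')
"
```

```text
11.8 [605.7 272.  349.5] jaw deg -169.8 tilt [ 0.0056  0.0036 -1.    ] F [-0.3 -0.2 -0. ] 0.06801174488497043
```

View pics/w6.png

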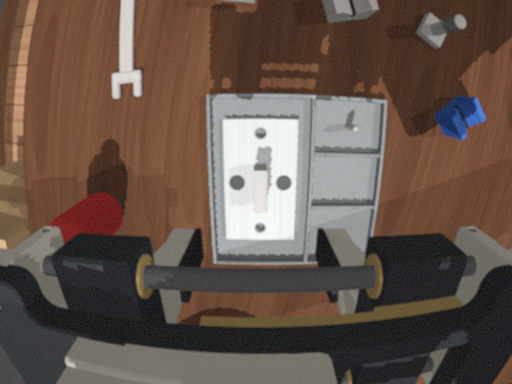

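```bash
python3 - <<'E'
from h import *
print(np.round(status.get_state()['q'],3))
im,st=load('w6')
print('post',wonz(355,128,.034,st),'bayplate',wonz(260.5,179,.012,st))
z=lambda u,v,o,k:(o[0]+(u+.5)/k-.5,o[1]+(v+.5)/k-.5)
T=lambda u,v:z(u,v,(60,85),4)
S=lambda u,v:z(u,v,(140,100),4)
print('post tri',tri(T(357,362),z(457,105,(135,255),5)))
# vblock slot ends, top ; z 22
for zz in(.02,.024): print('slot',onz('top',*T(583,328),zz),onz('top',*T(635,308),zz))
print('far top edge',onz('top',*T(565,290),.04),onz('top',*T(620,267),.04))
print('bolt tip tri',tri(T(622,527),S(543,478)))
hs=[onz('top',*T(u,v),.012) for u,v in((608,491),(660,508),(637,566),(585,548))];print('head',np.round(hs,4),np.mean(hs,0))
t=lambda u,v:z(u,v,(190,85),5)
print('bush top',tri(t(410,150),S(229,298)),'flange',onz('top',*t(405,172),.008))
E
```

```text
[ 7.140e-01  3.740e-01 -9.400e-02  1.000e-03 -1.097e+00 -5.370e-01]
post [0.52070136 0.19898315 0.034     ] bayplate [0.60512197 0.27609272 0.012     ]
post tri (array([0.52140064, 0.19875661, 0.03480284]), np.float64(0.001693997603944583))
slot [0.54587327 0.08053937 0.02      ] [0.55761767 0.0525083  0.02      ]
slot [0.54528909 0.07998968 0.024     ] [0.55697502 0.05209817 0.024     ]
far top edge [0.56312567 0.08811695 0.04      ] [0.57627519 0.05919407 0.04      ]
bolt tip tri (array([0.43771199, 0.0515001 , 0.05876249]), np.float64(0.000359758442646845))
head [[0.4575 0.0648 0.012 ]
 [0.449  0.036  0.012 ]
 [0.4171 0.0476 0.012 ]
 [0.4261 0.0763 0.012 ]] [0.4374324  0.05615911 0.012     ]
bush top (array([ 0.65680124, -0.06037199,  0.04681198]), np.float64(0.0009431104834254913)) flange [ 0.65865392 -0.05985312  0.008     ]
```

Request:
{"op": "apply_moves", "data": {
  "commands": [
    {"dx": -7,"dy": -25,"dz": 0,"spin": -9,"hand": 0},
    {"dx": -7,"dy": -25,"dz": 0,"spin": -9,"hand": 0},
    {"dx": -7,"dy": -25,"dz": 0,"spin": -9,"hand": 0},
    {"dx": -7,"dy": -25,"dz": 0,"spin": -9,"hand": 0},
    {"dx": -7,"dy": -25,"dz": 0,"spin": -9,"hand": 0}
  ]
}}

```text
t: 12.48
eef_pos: [0.5694, 0.1453, 0.3437]
ee_rot: [2.578, 1.569, -2.748]
force: [-0.2, 0.6, 1.0]
width: 0.0874
```

Request:
{"op": "apply_moves", "data": {
  "commands": [
    {"dx": -7,"dy": -25,"dz": -15,"spin": -8,"hand": 0},
    {"dx": -7,"dy": -25,"dz": -15,"spin": -8,"hand": 0},
    {"dx": -5,"dy": -20,"dz": -15,"spin": -8,"hand": 0},
    {"dx": 0,"dy": -10,"dz": -5,"spin": -8,"hand": 0},
    {"dx": 0,"dy": 0,"dz": 0,"spin": 0,"hand": 0}
  ]
}}

```text
t: 13.1
eef_pos: [0.5505, 0.0656, 0.2936]
ee_rot: [3.109, 1.568, -2.771]
force: [-0.1, 0.6, -0.2]
width: 0.0875
```

```bash
python3 -c "
from h import *
im,st=wshot('w7'); cv2.imwrite('pics/w7b.png',cv2.resize(im,None,fx=1.5,fy=1.5))
print(np.array(wproj(np.array(st['eef_pos'])+[0,0,-.159],st))*1.5)
"
```

```text
13.1 [550.5  65.6 293.6] jaw deg 113.11 tilt [-2.1e-03 -8.0e-04 -1.0e+00] F [-0.1  0.6 -0.2] 0.08745000321708696
[390.22267926 389.79460459]
```

View pics/w7b.png

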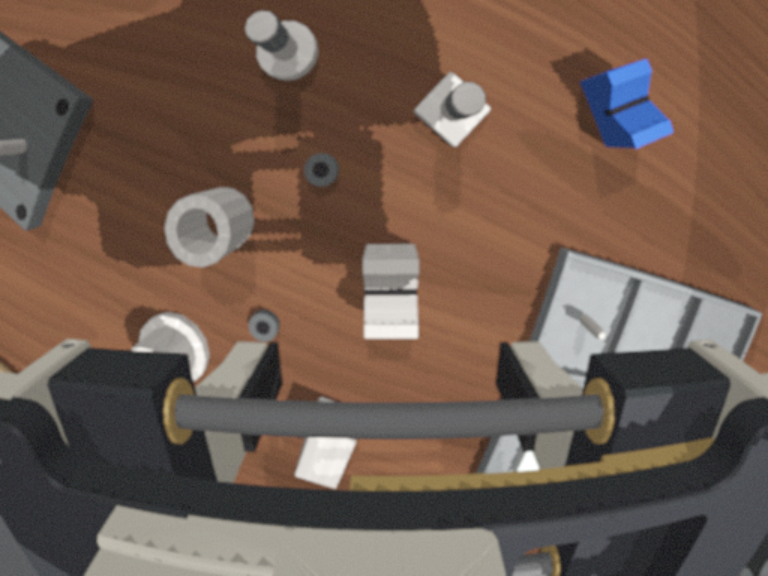

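```bash
python3 - <<'E'
from h import *
im,st=load('w7'); f=lambda u,v,z: np.round(wonz(u/1.5,v/1.5,z,st)[:2]*1000,1)
a,b=f(364,293,.023),f(417,292,.023); print(a,b,(a+b)/2,np.linalg.norm(a-b))
a,b=f(363,339,.04),f(418,339,.04); print('+x top edge',a,b,np.linalg.norm(a-b),np.degrees(np.arctan2(*(a-b)[::-1])))
a,b=f(363,339,.0),f(418,339,.0); print('+x bot edge',a,b,np.linalg.norm(a-b))
print('cam',wray(200,200,st)[0])
for zz in (0.02,.035):
  q=[f(u,v,.012) for u,v in((452,73),(490,108),(457,147),(415,111))]
print('bolt head',q,np.mean(q,0)); print('tip',f(466,100,.065))
E
```

```text
[556.4  51.7] [543.5  80.3] [549.95  66.  ] 31.374671313019345
+x top edge [576.9  60.3] [564.5  89.4] 31.631787809101148 -66.92032957194405
+x bot edge [594.3  65. ] [579.8  99.1] 37.05482424732304
cam [0.47486163 0.03258054 0.27405779]
bolt head [array([416.8,  47.8]), array([426.3,  76.4]), array([456.2,  68.1]), array([446.8,  37.3])] [436.525  57.4  ]
tip [437.7  55.8]
```

Request:
{"op": "apply_moves", "data": {
  "commands": [
    {"dx": 0,"dy": 0,"dz": -40,"spin": 0,"hand": 0},
    {"dx": 0,"dy": 0,"dz": -35,"spin": 0,"hand": 0},
    {"dx": 0,"dy": 0,"dz": -20,"spin": 0,"hand": 0},
    {"dx": 0,"dy": 0,"dz": -7,"spin": 0,"hand": 0},
    {"dx": 0,"dy": 0,"dz": 0,"spin": 0,"hand": 0.3}
  ],
  "grip_force": 40
}}

```text
t: 13.78
eef_pos: [0.5513, 0.0668, 0.1927]
ee_rot: [-2.681, 1.571, -2.275]
force: [0.8, 0.3, 0.1]
width: 0.0822
```

Request:
{"op": "apply_moves", "data": {
  "commands": [
    {"dx": 0,"dy": 0,"dz": 0,"spin": 0,"hand": 0.6},
    {"dx": 0,"dy": 0,"dz": 0,"spin": 0,"hand": 1},
    {"dx": 0,"dy": 0,"dz": 0,"spin": 0,"hand": 1},
    {"dx": 0,"dy": 0,"dz": 0,"spin": 0,"hand": 1},
    {"dx": 0,"dy": 0,"dz": 0,"spin": 0,"hand": 1}
  ]
}}

```text
t: 14.4
eef_pos: [0.5511, 0.0664, 0.1928]
ee_rot: [0.253, 1.571, 0.657]
force: [-0.2, -0.5, -0.2]
width: 0.0334
```

Request:
{"op": "apply_moves", "data": {
  "commands": [
    {"dx": 0,"dy": 0,"dz": 0,"spin": 0,"hand": 1},
    {"dx": 0,"dy": 0,"dz": 0,"spin": 0,"hand": 1},
    {"dx": 0,"dy": 0,"dz": 0,"spin": 0,"hand": 1},
    {"dx": 0,"dy": 0,"dz": 10,"spin": 0,"hand": 1},
    {"dx": 0,"dy": 0,"dz": 25,"spin": 0,"hand": 1}
  ]
}}

```text
t: 15.02
eef_pos: [0.5504, 0.0661, 0.2271]
ee_rot: [3.12, 1.567, -2.76]
force: [0.3, -0.1, -2.6]
width: 0.0298
```

Request:
{"op": "apply_moves", "data": {
  "commands": [
    {"dx": -2,"dy": 5,"dz": 35,"spin": 0,"hand": 1},
    {"dx": -5,"dy": 25,"dz": 20,"spin": -3,"hand": 1},
    {"dx": -8,"dy": 40,"dz": 0,"spin": -5,"hand": 1},
    {"dx": -10,"dy": 45,"dz": 0,"spin": -5,"hand": 1},
    {"dx": -10,"dy": 45,"dz": 0,"spin": 0,"hand": 1}
  ]
}}

```text
t: 15.65
eef_pos: [0.5155, 0.2275, 0.2831]
ee_rot: [1.647, 1.571, 1.822]
force: [0.6, 0.6, -3.3]
width: 0.0298
```

Request:
{"op": "apply_moves", "data": {
  "commands": [
    {"dx": -10,"dy": 45,"dz": 0,"spin": 0,"hand": 1},
    {"dx": -8,"dy": 35,"dz": 0,"spin": 0,"hand": 1},
    {"dx": 0,"dy": 20,"dz": 0,"spin": 0,"hand": 1},
    {"dx": 0,"dy": 0,"dz": 0,"spin": 0,"hand": 1},
    {"dx": 0,"dy": 0,"dz": 0,"spin": 0,"hand": 1}
  ]
}}

```text
t: 16.27
eef_pos: [0.4981, 0.3256, 0.2825]
ee_rot: [-2.569, 1.57, -2.393]
force: [0.2, -0.8, -2.4]
width: 0.0294
```

```bash
python3 -c "
from h import *
im,st=wshot('w8')
"
```

```text
16.275 [498.1 325.6 282.5] jaw deg 100.1 tilt [-7.e-04 -6.e-04 -1.e+00] F [ 0.2 -0.8 -2.4] 0.029422207719292544
```

View pics/w8.png

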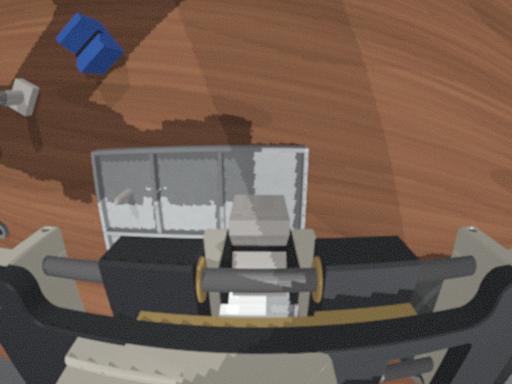

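Request:
{"op": "apply_moves", "data": {
  "commands": [
    {"dx": 0,"dy": 1,"dz": -20,"spin": 0,"hand": 1},
    {"dx": 0,"dy": 0,"dz": -30,"spin": 0,"hand": 1},
    {"dx": 0,"dy": 0,"dz": -20,"spin": 0,"hand": 1},
    {"dx": 0,"dy": 0,"dz": -10,"spin": 0,"hand": 1},
    {"dx": 0,"dy": 0,"dz": -2,"spin": 0,"hand": 1}
  ]
}}

```text
t: 16.95
eef_pos: [0.4983, 0.3269, 0.2004]
ee_rot: [-2.291, 1.57, -2.115]
force: [0.6, -1.0, -2.0]
width: 0.0298
```

Request:
{"op": "apply_moves", "data": {
  "commands": [
    {"dx": 0,"dy": 0,"dz": -1,"spin": 0,"hand": 1},
    {"dx": 0,"dy": 0,"dz": 0,"spin": 0,"hand": 1},
    {"dx": 0,"dy": 0,"dz": -1,"spin": 0,"hand": 1},
    {"dx": 0,"dy": 0,"dz": 0,"spin": 0,"hand": 1},
    {"dx": 0,"dy": 0,"dz": 0,"spin": 0,"hand": 1}
  ]
}}

```text
t: 17.58
eef_pos: [0.4981, 0.3275, 0.1988]
ee_rot: [0.631, 1.571, 0.808]
force: [-0.1, 0.8, -3.6]
width: 0.0296
```

Request:
{"op": "apply_moves", "data": {
  "commands": [
    {"dx": 0,"dy": 0,"dz": -1,"spin": 0,"hand": 1},
    {"dx": 0,"dy": 0,"dz": 0,"spin": 0,"hand": 1},
    {"dx": 0,"dy": 0,"dz": -1,"spin": 0,"hand": 1},
    {"dx": 0,"dy": 0,"dz": 0,"spin": 0,"hand": 1},
    {"dx": 0,"dy": 0,"dz": 0,"spin": 0,"hand": 1}
  ]
}}

```text
t: 18.2
eef_pos: [0.4981, 0.3275, 0.1967]
ee_rot: [0.306, 1.571, 0.483]
force: [-0.8, -0.1, -2.0]
width: 0.03
```

Just at the floor by height; release and rise.

Request:
{"op": "apply_moves", "data": {
  "commands": [
    {"dx": 0,"dy": 0,"dz": -0.5,"spin": 0,"hand": 1},
    {"dx": 0,"dy": 0,"dz": 0,"spin": 0,"hand": 0.45},
    {"dx": 0,"dy": 0,"dz": 0,"spin": 0,"hand": 0.45},
    {"dx": 0,"dy": 0,"dz": 0,"spin": 0,"hand": 0.45},
    {"dx": 0,"dy": 0,"dz": 0,"spin": 0,"hand": 0.45}
  ]
}}

```text
t: 18.82
eef_pos: [0.4981, 0.3274, 0.1961]
ee_rot: [-1.838, 1.571, -1.661]
force: [0.8, -0.2, -0.4]
width: 0.048
```

Request:
{"op": "apply_moves", "data": {
  "commands": [
    {"dx": 0,"dy": 0,"dz": 15,"spin": 0,"hand": 0.45},
    {"dx": 0,"dy": 0,"dz": 35,"spin": 0,"hand": 0.45},
    {"dx": 0,"dy": 0,"dz": 45,"spin": 0,"hand": 0.2},
    {"dx": 0,"dy": 0,"dz": 10,"spin": 0,"hand": 0},
    {"dx": 0,"dy": 0,"dz": 0,"spin": 0,"hand": 0}
  ]
}}

```text
t: 19.45
eef_pos: [0.4981, 0.3275, 0.3026]
ee_rot: [0.761, 1.568, 0.938]
force: [0.6, 0.0, 0.1]
width: 0.0724
```

```bash
python3 -c "
from h import *
im,st=wshot('w9')
"
```

```text
19.45 [498.1 327.5 302.6] jaw deg 100.13 tilt [ 0.0015  0.0021 -1.    ] F [0.6 0.  0.1] 0.07238978787011961
```

View pics/w9.png

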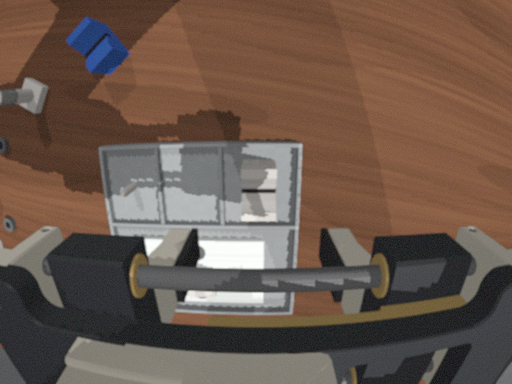

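Request:
{"op": "apply_moves", "data": {
  "commands": [
    {"dx": -6,"dy": -25,"dz": 0,"spin": 9,"hand": 0},
    {"dx": -6,"dy": -28,"dz": 0,"spin": 9,"hand": 0},
    {"dx": -6,"dy": -28,"dz": 0,"spin": 9,"hand": 0},
    {"dx": -6,"dy": -28,"dz": 0,"spin": 9,"hand": 0},
    {"dx": -6,"dy": -28,"dz": 0,"spin": 9,"hand": 0}
  ]
}}

```text
t: 20.12
eef_pos: [0.4674, 0.1892, 0.2998]
ee_rot: [2.87, 1.568, -2.446]
force: [-0.0, -0.5, -0.2]
width: 0.0875
```

Request:
{"op": "apply_moves", "data": {
  "commands": [
    {"dx": -6,"dy": -28,"dz": 0,"spin": 9,"hand": 0},
    {"dx": -6,"dy": -28,"dz": 0,"spin": 9,"hand": 0},
    {"dx": -6,"dy": -28,"dz": 0,"spin": 9,"hand": 0},
    {"dx": -6,"dy": -28,"dz": 0,"spin": 9,"hand": 0},
    {"dx": -7,"dy": -21,"dz": 0,"spin": 9,"hand": 0}
  ]
}}

```text
t: 20.75
eef_pos: [0.4363, 0.0562, 0.2999]
ee_rot: [1.89, 1.568, -2.641]
force: [0.1, 0.2, 0.4]
width: 0.0877
```

Request:
{"op": "apply_moves", "data": {
  "commands": [
    {"dx": 0,"dy": 0,"dz": 0,"spin": 0,"hand": 0},
    {"dx": 0,"dy": 0,"dz": 0,"spin": 0,"hand": 0},
    {"dx": 0,"dy": 0,"dz": 0,"spin": 0,"hand": 0},
    {"dx": 0,"dy": 0,"dz": 0,"spin": 0,"hand": 0},
    {"dx": 0,"dy": 0,"dz": 0,"spin": 0,"hand": 0}
  ]
}}

```text
t: 21.38
eef_pos: [0.4371, 0.0577, 0.3011]
ee_rot: [1.955, 1.571, -2.581]
force: [0.4, -0.6, -0.6]
width: 0.0875
```

```bash
python3 -c "
from h import *
im,st=wshot('w10'); cv2.imwrite('pics/w10b.png',cv2.resize(im,None,fx=1.5,fy=1.5))
"
```

```text
21.375 [437.1  57.7 301.1] jaw deg -169.86 tilt [-2.e-04 -1.e-04 -1.e+00] F [ 0.4 -0.6 -0.6] 0.08751169400976978
```

View pics/w10b.png

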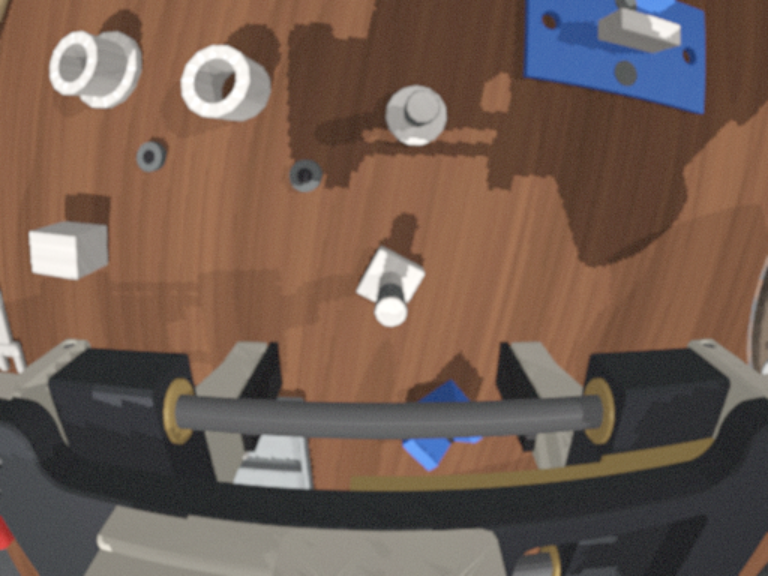

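```bash
python3 - <<'E'
from h import *
im,st=load('w10'); f=lambda u,v,z: np.round(wonz(u/1.5,v/1.5,z,st)[:2]*1000,1)
print('tip',f(391,312,.065)); q=[f(u,v,.012) for u,v in((382,246),(425,275),(357,291))]; print(q,(q[1]+q[2])/2)
print('bush top',f(75,63,.045),'flange',f(108,69,.008))
E
```

```text
tip [435.8  56.5]
[array([445.1,  34.4]), array([415.2,  48. ]), array([455.7,  66. ])] [435.45  57.  ]
bush top [655.1 -59.6] flange [654.  -59.9]
```

Request:
{"op": "apply_moves", "data": {
  "commands": [
    {"dx": -1,"dy": -1,"dz": -30,"spin": 0,"hand": 0},
    {"dx": 0,"dy": 0,"dz": -35,"spin": 0,"hand": 0},
    {"dx": 0,"dy": 0,"dz": -20,"spin": 0,"hand": 0},
    {"dx": 0,"dy": 0,"dz": -10,"spin": 0,"hand": 0},
    {"dx": 0,"dy": 0,"dz": 0,"spin": 0,"hand": 0.5}
  ],
  "grip_force": 30
}}

```text
t: 22.05
eef_pos: [0.4361, 0.0565, 0.2059]
ee_rot: [2.024, 1.57, -2.511]
force: [0.7, 0.6, 0.3]
width: 0.0821
```

Request:
{"op": "apply_moves", "data": {
  "commands": [
    {"dx": 0,"dy": 0,"dz": 0,"spin": 0,"hand": 1},
    {"dx": 0,"dy": 0,"dz": 0,"spin": 0,"hand": 1},
    {"dx": 0,"dy": 0,"dz": 0,"spin": 0,"hand": 1},
    {"dx": 0,"dy": 0,"dz": 0,"spin": 0,"hand": 1},
    {"dx": 0,"dy": 0,"dz": 0,"spin": 0,"hand": 1}
  ]
}}

```text
t: 22.68
eef_pos: [0.4361, 0.0564, 0.2063]
ee_rot: [-1.176, 1.571, 0.572]
force: [0.6, -0.3, -0.6]
width: 0.0333
```

Request:
{"op": "apply_moves", "data": {
  "commands": [
    {"dx": 0,"dy": 0,"dz": 0,"spin": 0,"hand": 1},
    {"dx": 0,"dy": 0,"dz": 0,"spin": 0,"hand": 1},
    {"dx": 0,"dy": 0,"dz": 0,"spin": 0,"hand": 1},
    {"dx": 0,"dy": 0,"dz": 0,"spin": 0,"hand": 1},
    {"dx": 0,"dy": 0,"dz": 0,"spin": 0,"hand": 1}
  ],
  "grip_force": 40
}}

```text
t: 23.3
eef_pos: [0.436, 0.0564, 0.2061]
ee_rot: [1.709, 1.571, -2.826]
force: [-0.1, 0.3, -1.1]
width: 0.0154
```

Request:
{"op": "apply_moves", "data": {
  "commands": [
    {"dx": 0,"dy": 0,"dz": 8,"spin": 0,"hand": 1},
    {"dx": 0,"dy": 0,"dz": 20,"spin": 0,"hand": 1},
    {"dx": 0,"dy": 0,"dz": 30,"spin": 0,"hand": 1},
    {"dx": 5,"dy": 10,"dz": 15,"spin": 0,"hand": 1},
    {"dx": 10,"dy": 25,"dz": 7,"spin": 0,"hand": 1}
  ]
}}

```text
t: 23.92
eef_pos: [0.4511, 0.0916, 0.2876]
ee_rot: [-1.082, 1.569, 0.664]
force: [-0.3, 0.3, -1.1]
width: 0.0148
```

Request:
{"op": "apply_moves", "data": {
  "commands": [
    {"dx": 15,"dy": 40,"dz": 0,"spin": 0,"hand": 1},
    {"dx": 15,"dy": 45,"dz": 0,"spin": 0,"hand": 1},
    {"dx": 15,"dy": 45,"dz": 0,"spin": 0,"hand": 1},
    {"dx": 11,"dy": 30,"dz": 0,"spin": 0,"hand": 1},
    {"dx": 3,"dy": 8,"dz": 0,"spin": 0,"hand": 1}
  ]
}}

```text
t: 24.55
eef_pos: [0.5105, 0.2622, 0.2853]
ee_rot: [2.245, 1.57, -2.288]
force: [-0.1, -0.7, -2.6]
width: 0.0152
```

Request:
{"op": "apply_moves", "data": {
  "commands": [
    {"dx": 0,"dy": 0,"dz": 0,"spin": 0,"hand": 1},
    {"dx": 0,"dy": 0,"dz": -20,"spin": 0,"hand": 1},
    {"dx": 0,"dy": 0,"dz": -20,"spin": 0,"hand": 1},
    {"dx": 0,"dy": 0,"dz": 0,"spin": 0,"hand": 1},
    {"dx": 0,"dy": 0,"dz": 0,"spin": 0,"hand": 1}
  ]
}}

```text
t: 25.18
eef_pos: [0.5102, 0.2591, 0.2469]
ee_rot: [-1.343, 1.57, 0.405]
force: [0.3, 0.3, -1.5]
width: 0.015
```

```bash
python3 -c "
from h import *
im,st=wshot('w11')
s=viewer.grab_frame('side')[:,:,::-1]; save('s11.png',s,(120,200,280,350),4)
"
```

```text
25.175 [510.2 259.1 246.9] jaw deg -169.88 tilt [ 5.e-04  2.e-04 -1.e+00] F [ 0.3  0.3 -1.5] 0.01501615917435878
```

View pics/w11.png

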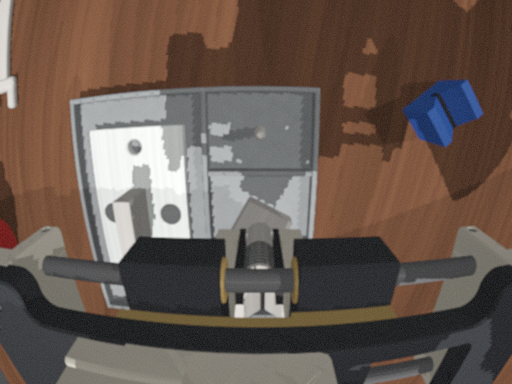

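View pics/s11.png

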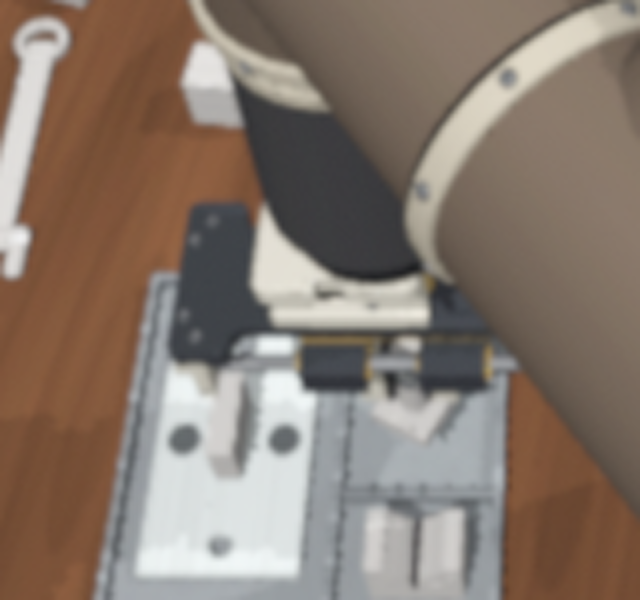

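Request:
{"op": "apply_moves", "data": {
  "commands": [
    {"dx": 0,"dy": 0,"dz": -15,"spin": 0,"hand": 1},
    {"dx": 0,"dy": 0,"dz": -12,"spin": 0,"hand": 1},
    {"dx": 0,"dy": 0,"dz": -6,"spin": 0,"hand": 1},
    {"dx": 0,"dy": 0,"dz": -2,"spin": 0,"hand": 1},
    {"dx": 0,"dy": 0,"dz": 0,"spin": 0,"hand": 1}
  ]
}}

```text
t: 25.9
eef_pos: [0.5102, 0.2595, 0.211]
ee_rot: [2.43, 1.571, -2.105]
force: [0.8, 1.1, -2.3]
width: 0.0151
```

Request:
{"op": "apply_moves", "data": {
  "commands": [
    {"dx": 0,"dy": 0,"dz": -1,"spin": 0,"hand": 1},
    {"dx": 0,"dy": 0,"dz": 0,"spin": 0,"hand": 1},
    {"dx": 0,"dy": 0,"dz": -0.5,"spin": 0,"hand": 1},
    {"dx": 0,"dy": 0,"dz": 0,"spin": 0,"hand": 1},
    {"dx": 0,"dy": 0,"dz": 0,"spin": 0,"hand": 1}
  ]
}}

```text
t: 26.52
eef_pos: [0.5102, 0.2595, 0.2101]
ee_rot: [-1.204, 1.57, 0.544]
force: [-1.2, -0.6, 4.8]
width: 0.015
```

Contact (force +4.8). Release and rise.

Request:
{"op": "apply_moves", "data": {
  "commands": [
    {"dx": 0,"dy": 0,"dz": 0,"spin": 0,"hand": 0.6},
    {"dx": 0,"dy": 0,"dz": 0,"spin": 0,"hand": 0.5},
    {"dx": 0,"dy": 0,"dz": 0,"spin": 0,"hand": 0.4},
    {"dx": 0,"dy": 0,"dz": 0,"spin": 0,"hand": 0.4},
    {"dx": 0,"dy": 0,"dz": 0,"spin": 0,"hand": 0.4}
  ]
}}

```text
t: 27.15
eef_pos: [0.5101, 0.2595, 0.2096]
ee_rot: [1.859, 1.571, -2.677]
force: [1.0, 0.3, -0.6]
width: 0.052
```

Request:
{"op": "apply_moves", "data": {
  "commands": [
    {"dx": 0,"dy": 0,"dz": 15,"spin": 0,"hand": 0.4},
    {"dx": 0,"dy": 0,"dz": 30,"spin": 0,"hand": 0.4},
    {"dx": 0,"dy": 0,"dz": 40,"spin": 0,"hand": 0.4},
    {"dx": 0,"dy": 0,"dz": 15,"spin": 0,"hand": 0},
    {"dx": 0,"dy": 0,"dz": 0,"spin": 0,"hand": 0}
  ]
}}

```text
t: 27.78
eef_pos: [0.5102, 0.2595, 0.3114]
ee_rot: [-0.941, 1.568, 0.806]
force: [0.2, 0.1, 0.4]
width: 0.0674
```

```bash
python3 -c "
from h import *
im,st=wshot('w12')
"
```

```text
27.775 [510.2 259.5 311.4] jaw deg -169.87 tilt [ 0.0022  0.0023 -1.    ] F [0.2 0.1 0.4] 0.0673894121286922
```

View pics/w12.png

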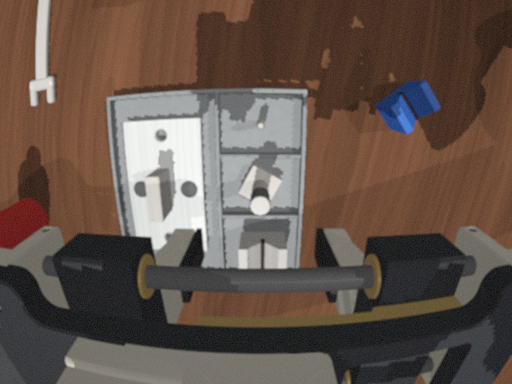

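Request:
{"op": "apply_moves", "data": {
  "commands": [
    {"dx": 18,"dy": -35,"dz": 0,"spin": 0,"hand": 0},
    {"dx": 20,"dy": -45,"dz": 0,"spin": 0,"hand": 0},
    {"dx": 20,"dy": -45,"dz": 0,"spin": 0,"hand": 0},
    {"dx": 20,"dy": -45,"dz": 0,"spin": 0,"hand": 0},
    {"dx": 20,"dy": -45,"dz": 0,"spin": 0,"hand": 0}
  ]
}}

```text
t: 28.45
eef_pos: [0.6082, 0.0429, 0.308]
ee_rot: [1.675, 1.568, -2.861]
force: [1.2, -0.1, -0.4]
width: 0.0878
```

Request:
{"op": "apply_moves", "data": {
  "commands": [
    {"dx": 20,"dy": -45,"dz": 0,"spin": 0,"hand": 0},
    {"dx": 20,"dy": -45,"dz": 0,"spin": 0,"hand": 0},
    {"dx": 8,"dy": -15,"dz": 0,"spin": 0,"hand": 0},
    {"dx": 0,"dy": 0,"dz": 0,"spin": 0,"hand": 0},
    {"dx": 0,"dy": 0,"dz": 0,"spin": 0,"hand": 0}
  ]
}}

```text
t: 29.08
eef_pos: [0.6557, -0.0598, 0.3089]
ee_rot: [1.375, 1.569, 3.123]
force: [-0.4, -0.1, -0.2]
width: 0.0876
```

```bash
python3 -c "
from h import *
im,st=wshot('w13'); cv2.imwrite('pics/w13b.png',cv2.resize(im,None,fx=1.5,fy=1.5))
"
```

```text
29.075 [655.7 -59.8 308.9] jaw deg -169.85 tilt [-0.0014  0.     -1.    ] F [-0.4 -0.1 -0.2] 0.08759071109886563
```

View pics/w13b.png

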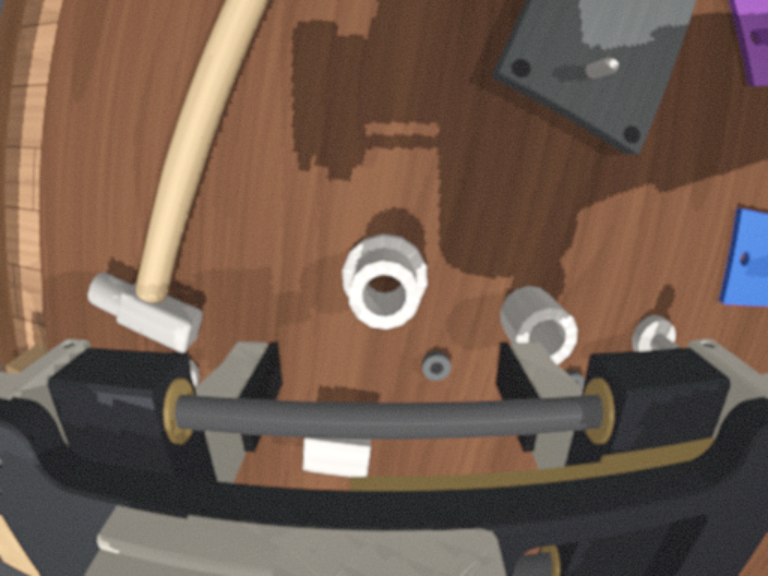

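```bash
python3 - <<'E'
from h import *
im,st=load('w13'); f=lambda u,v,z: np.round(wonz(u/1.5,v/1.5,z,st)[:2]*1000,1)
print('top',f(385,294,.045),'L/R',f(350,294,.045),f(420,294,.045),'bot',f(385,328,.045),'flange L/R/far',f(343,276,.008),f(427,276,.008),f(385,235,.008))
E
```

```text
top [657.3 -61. ] L/R [677.3 -57.4] [637.4 -64.6] bot [653.6 -40.1] flange L/R/far [684.8 -56.2] [630.3 -65.9] [662.3 -88. ]
```

Request:
{"op": "apply_moves", "data": {
  "commands": [
    {"dx": 1.5,"dy": -1,"dz": -40,"spin": 0,"hand": 0},
    {"dx": 0,"dy": 0,"dz": -40,"spin": 0,"hand": 0},
    {"dx": 0,"dy": 0,"dz": -25,"spin": 0,"hand": 0},
    {"dx": 0,"dy": 0,"dz": -9,"spin": 0,"hand": 0},
    {"dx": 0,"dy": 0,"dz": 0,"spin": 0,"hand": 0.3}
  ],
  "grip_force": 40
}}

```text
t: 29.75
eef_pos: [0.6576, -0.0608, 0.1958]
ee_rot: [1.946, 1.57, -2.589]
force: [-0.2, -0.1, 0.3]
width: 0.0818
```

Request:
{"op": "apply_moves", "data": {
  "commands": [
    {"dx": 0,"dy": 0,"dz": 0,"spin": 0,"hand": 0.6},
    {"dx": 0,"dy": 0,"dz": 0,"spin": 0,"hand": 1},
    {"dx": 0,"dy": 0,"dz": 0,"spin": 0,"hand": 1},
    {"dx": 0,"dy": 0,"dz": 0,"spin": 0,"hand": 1},
    {"dx": 0,"dy": 0,"dz": 0,"spin": 0,"hand": 1}
  ]
}}

```text
t: 30.38
eef_pos: [0.6577, -0.0616, 0.196]
ee_rot: [-1.669, 1.57, 0.079]
force: [-0.5, 0.3, 2.0]
width: 0.0397
```

Request:
{"op": "apply_moves", "data": {
  "commands": [
    {"dx": 0,"dy": 0,"dz": 0,"spin": 0,"hand": 1},
    {"dx": 0,"dy": 0,"dz": 10,"spin": 0,"hand": 1},
    {"dx": 0,"dy": 0,"dz": 25,"spin": 0,"hand": 1},
    {"dx": 0,"dy": 0,"dz": 35,"spin": 0,"hand": 1},
    {"dx": -10,"dy": 20,"dz": 20,"spin": 0,"hand": 1}
  ]
}}

```text
t: 31.0
eef_pos: [0.6479, -0.042, 0.2875]
ee_rot: [-1.71, 1.569, 0.036]
force: [-0.1, 0.3, -2.9]
width: 0.0397
```

Request:
{"op": "apply_moves", "data": {
  "commands": [
    {"dx": -18,"dy": 35,"dz": 0,"spin": 0,"hand": 1},
    {"dx": -20,"dy": 40,"dz": 0,"spin": 0,"hand": 1},
    {"dx": -20,"dy": 40,"dz": 0,"spin": 0,"hand": 1},
    {"dx": -20,"dy": 40,"dz": 0,"spin": 0,"hand": 1},
    {"dx": -20,"dy": 40,"dz": 0,"spin": 0,"hand": 1}
  ]
}}

```text
t: 31.62
eef_pos: [0.548, 0.155, 0.2857]
ee_rot: [1.423, 1.57, -3.113]
force: [1.6, 1.2, -1.7]
width: 0.0398
```

Request:
{"op": "apply_moves", "data": {
  "commands": [
    {"dx": -18,"dy": 30,"dz": 0,"spin": 0,"hand": 1},
    {"dx": -10,"dy": 15,"dz": 0,"spin": 0,"hand": 1},
    {"dx": 0,"dy": 0,"dz": -20,"spin": 0,"hand": 1},
    {"dx": 0,"dy": 0,"dz": 0,"spin": 0,"hand": 1},
    {"dx": 0,"dy": 0,"dz": 0,"spin": 0,"hand": 1}
  ]
}}

```text
t: 32.25
eef_pos: [0.5217, 0.1982, 0.2661]
ee_rot: [3.079, 1.571, -1.457]
force: [-0.5, -0.7, -1.8]
width: 0.0393
```

```bash
python3 -c "
from h import *
im,st=wshot('w14')
s=viewer.grab_frame('side')[:,:,::-1]; save('s14.png',s,(120,200,280,350),4)
t=viewer.grab_frame('top')[:,:,::-1]; save('t14.png',t,(60,85,260,235),4)
"
```

```text
32.25 [521.7 198.2 266.1] jaw deg -169.88 tilt [ 0.e+00 -3.e-04 -1.e+00] F [-0.5 -0.7 -1.8] 0.03925018309390012
```

View pics/w14.png

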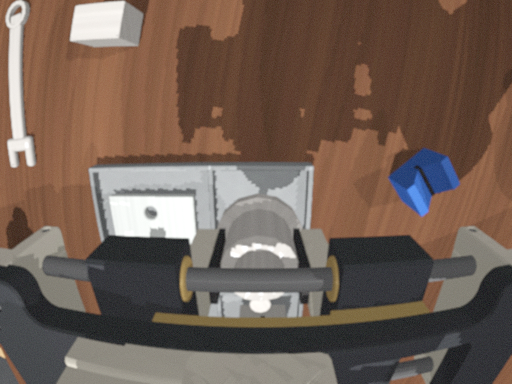

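View pics/s14.png

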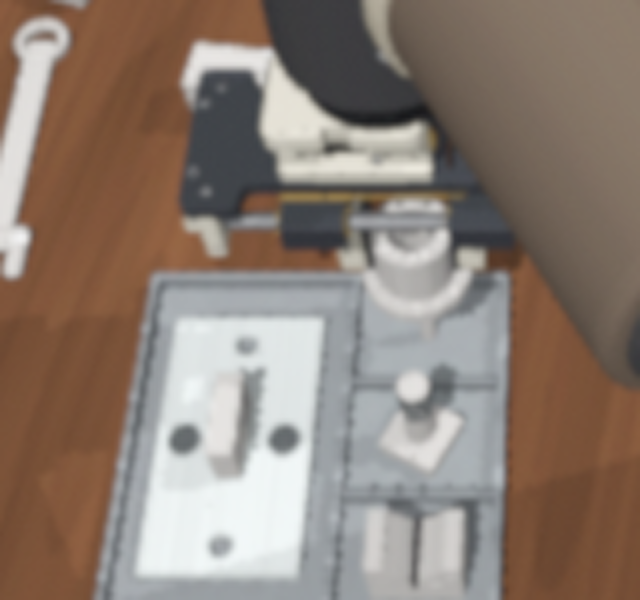

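Request:
{"op": "apply_moves", "data": {
  "commands": [
    {"dx": -0.5,"dy": 0.5,"dz": -20,"spin": 0,"hand": 1},
    {"dx": 0,"dy": 0,"dz": -20,"spin": 0,"hand": 1},
    {"dx": 0,"dy": 0,"dz": -10,"spin": 0,"hand": 1},
    {"dx": 0,"dy": 0,"dz": -4,"spin": 0,"hand": 1},
    {"dx": 0,"dy": 0,"dz": 0,"spin": 0,"hand": 1}
  ]
}}

```text
t: 33.02
eef_pos: [0.5213, 0.199, 0.2119]
ee_rot: [-1.439, 1.571, 0.309]
force: [-0.6, -0.5, -1.8]
width: 0.0398
```

```bash
python3 -c "
from h import *
im,st=wshot('w15'); cv2.imwrite('pics/w15b.png',cv2.resize(im,None,fx=1.5,fy=1.5))
s=viewer.grab_frame('side')[:,:,::-1]; save('s15.png',s,(195,240,265,300),10)
t=viewer.grab_frame('top')[:,:,::-1]; save('t15.png',t,(60,85,260,235),4)
"
```

```text
33.025 [521.3 199.  211.9] jaw deg -169.86 tilt [ 3.e-04  1.e-04 -1.e+00] F [-0.6 -0.5 -1.8] 0.039809193732608286
```

View pics/w15b.png

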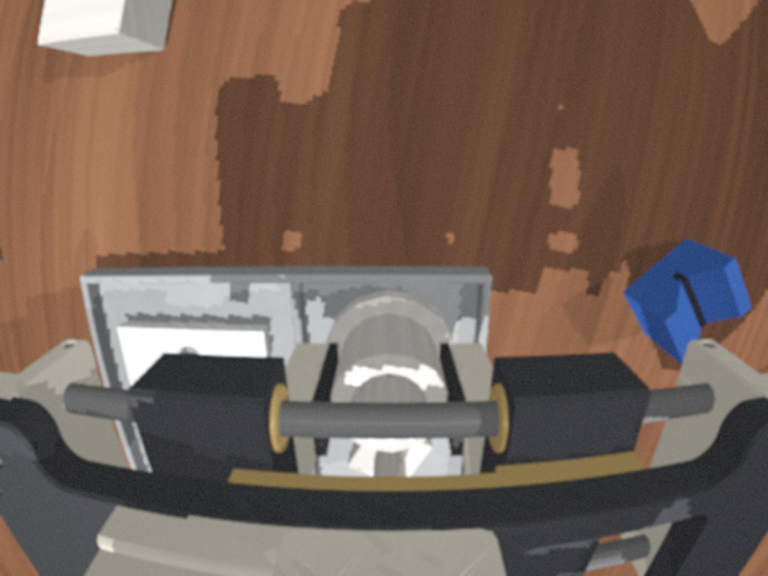

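View pics/s15.png

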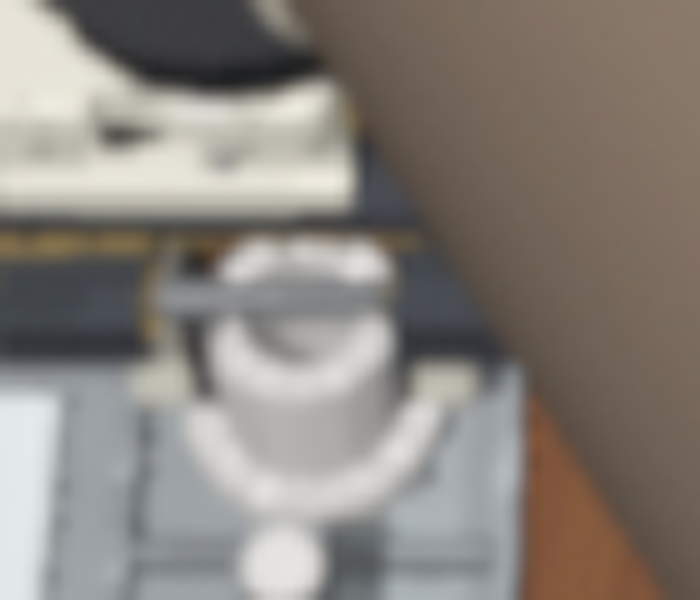

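```bash
python3 - <<'E'
from h import *
im,st=load('w15'); save('w15c.png',im,(190,160,340,250),5)
c=np.array([.5643,.2752]);a=np.radians(9.95)
def tr(p): d=(p[:2]-c)*1000; return np.round([d[0]*np.cos(a)+d[1]*np.sin(a),-d[0]*np.sin(a)+d[1]*np.cos(a)],1)
f=lambda u,v,z: tr(wonz(u/1.5,v/1.5,z,st))
print('flange far top',f(390,291,.024),'wall outer',f(390,268,.014),'wall rows',[f(390,v,.014) for v in(274,278,282)])
print('tcp',tr(np.array(st['eef_pos'])))
E
```

```text
flange far top [-56.2 -95.7] wall outer [ -56.2 -102.5] wall rows [array([-56.2, -99.9]), array([-56.2, -98.2]), array([-56.2, -96.4])]
tcp [-55.5 -67.6]
```

View pics/w15c.png

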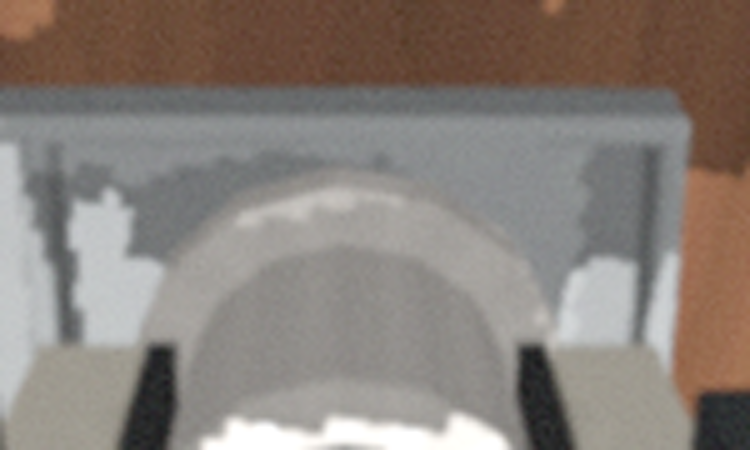

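Request:
{"op": "apply_moves", "data": {
  "commands": [
    {"dx": 0,"dy": 0,"dz": -3,"spin": 0,"hand": 1},
    {"dx": 0,"dy": 0,"dz": -3,"spin": 0,"hand": 1},
    {"dx": 0,"dy": 0,"dz": -2,"spin": 0,"hand": 1},
    {"dx": 0,"dy": 0,"dz": 0,"spin": 0,"hand": 1},
    {"dx": 0,"dy": 0,"dz": 0,"spin": 0,"hand": 1}
  ]
}}

```text
t: 33.8
eef_pos: [0.5211, 0.1989, 0.2037]
ee_rot: [2.579, 1.571, -1.957]
force: [0.3, -0.0, -1.8]
width: 0.0395
```

Request:
{"op": "apply_moves", "data": {
  "commands": [
    {"dx": 0,"dy": 0,"dz": -2,"spin": 0,"hand": 1},
    {"dx": 0,"dy": 0,"dz": 0,"spin": 0,"hand": 1},
    {"dx": 0,"dy": 0,"dz": -1,"spin": 0,"hand": 1},
    {"dx": 0,"dy": 0,"dz": 0,"spin": 0,"hand": 1},
    {"dx": 0,"dy": 0,"dz": 0,"spin": 0,"hand": 1}
  ]
}}

```text
t: 34.42
eef_pos: [0.5211, 0.1989, 0.2007]
ee_rot: [-2.708, 1.571, -0.96]
force: [-0.2, 0.4, -1.4]
width: 0.0395
```

Request:
{"op": "apply_moves", "data": {
  "commands": [
    {"dx": 0,"dy": 0,"dz": -0.5,"spin": 0,"hand": 1},
    {"dx": 0,"dy": 0,"dz": 0,"spin": 0,"hand": 0.3},
    {"dx": 0,"dy": 0,"dz": 0,"spin": 0,"hand": 0.3},
    {"dx": 0,"dy": 0,"dz": 0,"spin": 0,"hand": 0.3},
    {"dx": 0,"dy": 0,"dz": 0,"spin": 0,"hand": 0.3}
  ]
}}

```text
t: 35.05
eef_pos: [0.5211, 0.199, 0.2003]
ee_rot: [-1.052, 1.571, 0.696]
force: [0.6, 0.3, 0.1]
width: 0.0613
```

Request:
{"op": "apply_moves", "data": {
  "commands": [
    {"dx": 0,"dy": 0,"dz": 15,"spin": 0,"hand": 0.3},
    {"dx": 0,"dy": 0,"dz": 35,"spin": 0,"hand": 0.3},
    {"dx": 0,"dy": 0,"dz": 40,"spin": 0,"hand": 0.3},
    {"dx": 0,"dy": -20,"dz": 20,"spin": 0,"hand": 0},
    {"dx": 0,"dy": -40,"dz": 0,"spin": 0,"hand": 0}
  ]
}}

```text
t: 35.67
eef_pos: [0.5217, 0.1394, 0.3134]
ee_rot: [-1.239, 1.566, 0.511]
force: [0.8, -0.2, -0.8]
width: 0.076
```

Request:
{"op": "apply_moves", "data": {
  "commands": [
    {"dx": 0,"dy": -45,"dz": 0,"spin": 0,"hand": 0},
    {"dx": 0,"dy": -45,"dz": 0,"spin": 0,"hand": 0},
    {"dx": 0,"dy": -45,"dz": 0,"spin": 0,"hand": 0},
    {"dx": 0,"dy": -45,"dz": 0,"spin": 0,"hand": 0},
    {"dx": 0,"dy": -45,"dz": 0,"spin": 0,"hand": 0}
  ]
}}

```text
t: 36.3
eef_pos: [0.5209, -0.0875, 0.3115]
ee_rot: [-1.676, 1.569, 0.072]
force: [0.9, 0.2, -0.0]
width: 0.0877
```

Request:
{"op": "apply_moves", "data": {
  "commands": [
    {"dx": 0,"dy": -40,"dz": 0,"spin": 0,"hand": 0},
    {"dx": 0,"dy": -40,"dz": 0,"spin": 0,"hand": 0},
    {"dx": 0,"dy": -30,"dz": 0,"spin": 0,"hand": 0},
    {"dx": 0,"dy": 0,"dz": 0,"spin": 0,"hand": 0},
    {"dx": 0,"dy": 0,"dz": 0,"spin": 0,"hand": 0}
  ]
}}

```text
t: 36.92
eef_pos: [0.521, -0.196, 0.3108]
ee_rot: [-1.658, 1.57, 0.089]
force: [-0.4, -0.6, -0.5]
width: 0.0872
```

```bash
python3 -c "
from h import *
s=viewer.grab_frame('side')[:,:,::-1].copy(); cv2.imwrite('pics/side16.png',s); save('s16.png',s,(135,255,265,375),5)
t=viewer.grab_frame('top')[:,:,::-1].copy(); cv2.imwrite('pics/top16.png',t); save('t16.png',t,(60,85,260,235),4)
print(status.get_state()['t'])
"
```

```text
37.025
```

View pics/s16.png

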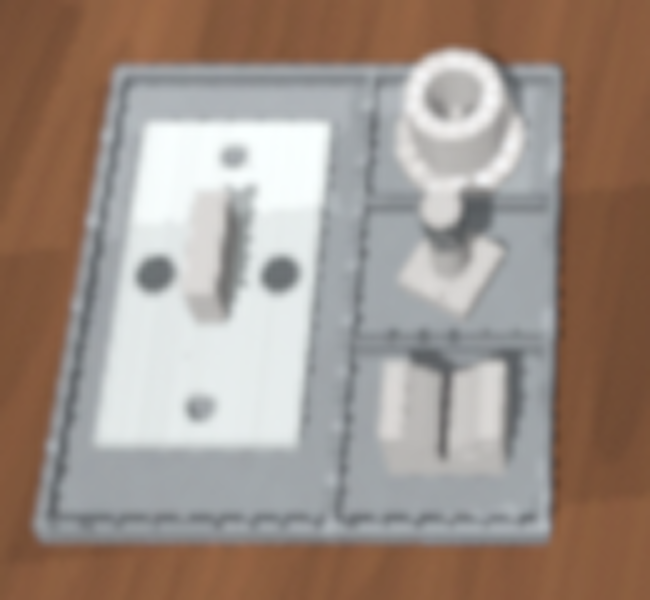

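View pics/t16.png

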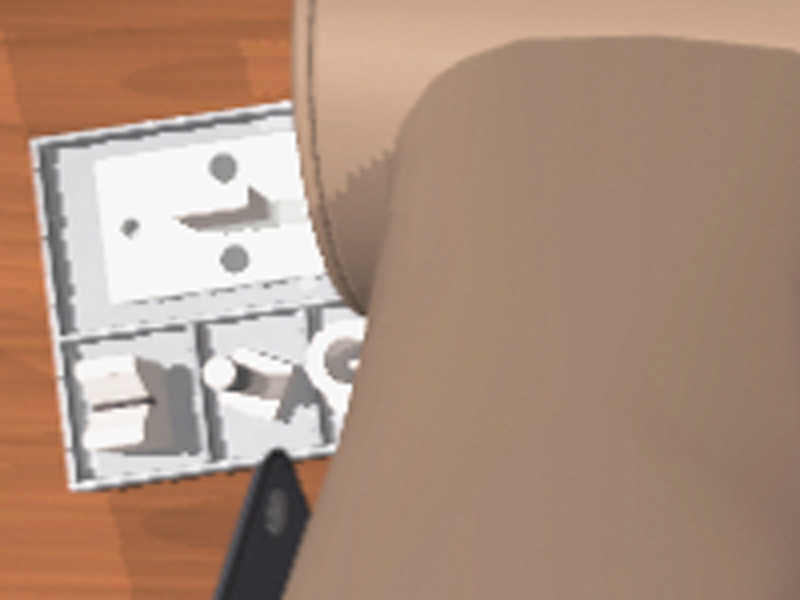

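View pics/top16.png

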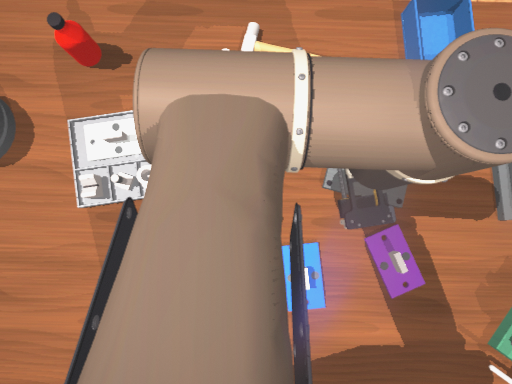

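```bash
python3 -c "
from h import *
s=cv2.imread('pics/side16.png'); a=cv2.imread('pics/side0.png')
v=np.hstack([x[150:260,140:320] for x in(a,s)]); cv2.imwrite('pics/cmp.png',cv2.resize(v,None,fx=2.2,fy=2.2))
c=np.array([.5643,.2752]);A=np.radians(9.95)
def tr(p): d=(p[:2]-c)*1000; return np.round([d[0]*np.cos(A)+d[1]*np.sin(A),-d[0]*np.sin(A)+d[1]*np.cos(A)],1)
S=lambda u,v:(135+u/5,255+v/5)
print('bush top',tr(onz('side',*S(456,96),.049)),'bolt tip',tr(onz('side',*S(440,208),.069)),'bolt head',tr(onz('side',*S(453,262),.016)),'v slot',tr(onz('side',*S(444,415),.028)))
q=[tr(onz('side',*S(*p),.012)) for p in((143,122),(331,122),(298,443),(92,443))];print('plate',q,np.mean(q,0))
"
```

```text
bush top [-58.  -63.5] bolt tip [-56.6  -3.3] bolt head [-57.8  -4.3] v slot [-59.2  64.3]
plate [array([ 82. , -70.4]), array([ -0.3, -70.6]), array([-0.5, 69.8]), array([81.1, 70.1])] [40.575 -0.275]
```

View pics/cmp.png

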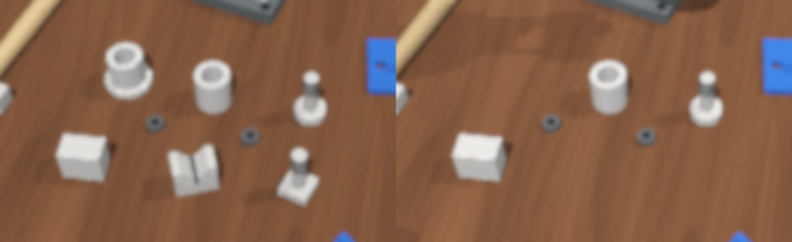

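```bash
python3 -c "
from station import arm
print(arm.job_done())"
```

```text
the job is handed in; nothing more can be done
None
```

The job is handed in, at about 37 s of the 128 s allowed. I lifted the aluminium plate level and about 120 mm straight up off its pins, then laid it flat in the large bay. The V-block, square-headed bolt and flanged bush then went into their pockets.

In the last side view all four parts stand level on the tray. Measured in the tray frame (mm):

| Part | Measured (x, y) | Target (x, y) |
|---|---|---|
| Plate | (40.6, -0.3) | (41, 0) |
| Bolt head | (-57.8, -4.3) | (-56, -6) |
| V-block slot | (-59.2, 64.3) | (-56, 62) |
| Bush top | (-58.0, -63.5) | (-56, -68) |

- **Bush reading:** it is about 4.5 mm off in y, which does not fit a flange with only 2 mm of play in its pocket. The bolt and V-block readings are off the same way by about 2 mm, so I take it as camera error. The wrist view had the bush centred, and it went down to floor height without touching a wall.
- **Look-alikes:** the plain bush, round-headed bolt and plain block show no visible movement against the first picture. The arm hid them from the top camera at the end, so only the side view confirms this.
- **Gripper:** it ended open, clear of everything, above the empty fixture.

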